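# Work a stuck jar lid loose and stand it in the lid stand

## Task

The wooden lid of the square biscuit jar has stuck fast: work it out of the jar's mouth while the jar stays standing in its caddy. Set the lid down on the bare counter, plug down, and let go of it; then take hold of it afresh and stand it on edge in the steel lid stand, its disc behind the front lip and leaning on the two uprights. Leave the jar and the other things where they are.

Things in the scene. Friction and masses are not known exactly. Their poses are not given: they have to be found in the camera images.
- lid_grip (a point): centre of the lid's handle bar. Loose bamboo plug lid, 170 g, 76 mm high: plug, disc, and on the disc a bridge handle: bar 64 mm long (lid's own x), 34 mm thick (y), 20 mm high, on two posts (34 mm gap). The point is 32 mm above the disc's upper face, 10 mm below the bar's top, 66 mm above the plug's underside. Own z = lid axis, up out of the jar; handle yaw varies
- lid_disc (a point): centre of the lid's wooden disc (92 mm across, 10 mm thick), half-way through its thickness, 37 mm below lid_grip; same axes as lid_grip. At the start the disc lies on the jar's rim
- lid_plug (a point): centre of the underside of the lid's plug (62 mm across, 24 mm deep, two pale silicone ribs). It must rise 24 mm to come free and holds all the way: about 20 N in whichever direction it slides (0.6 N m to turn it). A straight pull lifts the jar instead; while the lid is being turned it creeps up with little pull, e.g. 3 to 6 mm a stroke with strokes of 1 rad to and fro
- jar_mouth (a point): centre of the rim of the square glass biscuit jar's round mouth, 132 mm above the jar's underside; own z up. Loose jar, about 1 kg, 96 x 96 mm, neck 82 mm across; it stands in the front compartment of the caddy with 2 mm play, and the caddy's walls keep it from turning
- caddy: oak caddy, fixed, 169 mm (own x) x 115 mm (own y), walls 42 mm high. Origin at the centre of its underside; own x points to the rear compartment. The jar's compartment is centred at x = -27 mm, the shakers' at x = +53 mm (floor 6 mm thick). The counter between caddy and lid stand (x 0.53 to 0.62, y 0.13 to 0.22 m) is bare
- stand_slot (a point): middle of the slot of the fixed steel lid stand, on top of its 6 mm base plate (x -33 to +45 mm, y -56 to +56 mm). Own x = to the stand's rear, y = along the slot, z up. A seated lid has its handle to the front, its disc leaning back on the uprights and its plug between them: lid_disc is then at x +11, y 0, z +45 mm and the lid's axis points to the front (-x), 20 degrees above level
- stand_lip (a point): middle of the stand's front lip: level 6 mm steel bar along the slot, 19 mm in front of stand_slot; this point is on its axis, its top is 14 mm above the base plate. Same axes as stand_slot
- stand_top (a point): midway between the tops of the stand's two uprights (6 mm rods 80 mm apart, 74 mm clear between, open above). Their front legs start 3.5 mm behind stand_slot and lean 20 degrees to the rear, bend over at the top (87 mm above the base plate in all) and go straight down to the base plate's rear edge. Same axes as stand_slot; this point is 81 mm above the plate
- plate_ring: white plate of rolls, fixed, 275 mm across, with a clear glass dome 200 mm across, 152 mm high with its knob: keep the hand clear. Origin at the plate's centre, underneath
- plate_blue: blue plate of rolls, fixed, about 300 mm across, with a clear glass dome 212 mm across, 152 mm high with its knob: keep the hand clear. Origin at the plate's centre, underneath
- honey_jar: honey jar with a red cap, loose bystander, 62 mm across, 86 mm high, at the back of the counter; origin at the centre of its underside
- cinnamon: spice shaker with a dark cap, loose bystander in the caddy's rear compartment, 41 mm across, 105 mm high; origin at the centre of its underside
- cocoa: spice shaker with a dark cap, loose bystander in the caddy's rear compartment, 44 mm across, 96 mm high; origin at the centre of its underside

How it is judged (in metres and radians):
On the way, in this order (a step that is already met when the one before it is completed fails the run):
1. the lid's plug is clear of the jar's mouth (z of lid_grip in the frame of jar_mouth above 0.067 m), for 0.1 s.
2. the lid stands plug down on the counter, let go of (height (world z) of lid_grip between 0.06 and 0.072 m and angle between lid_grip's own z axis and vertical below 0.1 rad and contact force between the fingers and lid below 0.05 N and linear speed of lid below 0.02 m/s), for 0.2 s.
At the end, for the whole second after the job is handed in: Lid on edge in the stand, at rest, let go: lid_disc -8 to +26 mm fore and aft (x), within 15 mm along the slot (y), 36 to 53 mm up (z) from stand_slot; lid axis within 0.55 rad of the stand's x axis; jar_mouth within 12 mm of its start and upright (0.06 rad) (x of lid_disc in the frame of stand_slot between -0.008 and 0.026 m and y of lid_disc in the frame of stand_slot between -0.015 and 0.015 m and z of lid_disc in the frame of stand_slot between 0.036 and 0.053 m and angle between the z axis of lid_disc and the x axis of stand_slot, either way round below 0.55 rad and linear speed of lid below 0.02 m/s and angular speed of lid below 0.2 rad/s and distance of jar_mouth from where it was at the start of the episode below 0.012 m and angle between jar_mouth's own z axis and vertical below 0.06 rad); the robot touches nothing.
It fails at once if the jar is lifted, tipped or shifted by more than 15 mm (at its mouth) (distance of jar_mouth from where it was at the start of the episode above 0.015 m).
It fails at once if the honey jar or a shaker is moved by more than 20 mm (distance of any of honey_jar, cinnamon, cocoa from where it was at the start of the episode above 0.02 m).
It also fails if it takes over 70 s, if anything falls off the work surface, if the arm or the gripper's body presses on something with over 40 N, if the wrist force passes 120 N, or if a joint passes its speed limit or range.

## Robot

A 6-joint arm with a two-finger parallel gripper is mounted at the origin on a cart in front of the work surface, level with it; the furniture and walls round the work are solid. World frame = base frame: x ahead of the robot, y to its left, z up, the work surface at z = 0. Lengths are in m, angles in degrees, forces in N, time in s.
With the tool pointing down it reaches from about 0.35 to 0.875 m from the base axis. Payload 4.2 kg.
Tool frame: the origin (TCP) lies at the very end of the fingers, on their centre line; the grasp point (between the pads) lies 19 mm behind it (r.hold_point_z is the distance from the TCP to the grasp point, in m); z points along the fingers, y is the direction in which the jaws open and shut (so a half turn about z gives the same grasp; the last joint's range is limited). The gripper opens to 87 mm and grips with 3 to 60 N. Pads are 19 mm wide; open, the fingers measure 117 mm over their backs; the gripper's body (75 mm by 190 mm) begins 51 mm behind the grasp point.
Start: joints at [-62.475, 22.042, 0.453, 0, -68.411, -14.817], TCP at [0.138, -0.61, 0.223] pointing down, gripper open.
Joint ranges: [-179.83, 179.83], [-69.29, 118.12], [-61.27, 80.66], [-181.25, 117.63], [-171.15, -9.14], [-177.46, 177.46]. Speed limits (degrees/s): [159.86, 159.86, 180, 180, 180, 180].

## Interface

Orientations are given as a 3x3 rotation matrix whose columns are the frame's x, y, z axes.
In Python, from station import r, cams, ticket gives the robot as it stands.
- The arm moves only by the tool drive_tool, never from a script. Its argument "deltas" is a list of rows, each an object of numbers: "dx", "dy", "dz": the shift along the tool's x, y, z in m; "wx", "wy", "wz": the turn, a rotation vector about the tool's x, y, z in degrees. A call has 1 to 20 rows; each row is the pose to reach, as a shift and turn from the pose commanded when the call began, along the tool's axes at that moment; what a row does not reach only later rows make up. A row lasts 1/10 s, in which the tool goes at most 50 mm and 8.59 degrees, less where a joint would pass 70% of its speed; a pose out of reach is approached as far as the arm can. A call with a gripper value outside its range is refused whole. "gripper" is the opening, from 0 (shut) to 1 (fully open), set as the call begins (left out, the last holds). The fingers move at their own pace and stop on an object; the grip force is fixed at half the most. Time passes only in rows, so rows that repeat a pose let the fingers close. It gives the time, the measured TCP pose, the force and the opening at its end, in the units of the state.
- r.sense(): the state, without advancing time (a new reading comes with each control period).
- cams.capture(name): name is "side" or "top" or "wrist"; returns the picture (420x560x3 uint8, red, green, blue); there is no depth.
- cams.camera_model(name): a dict with "intrinsics" (3x3 intrinsics, pixels), "extrinsics" (4x4, takes a point from world to camera coordinates); the wrist camera has in their place "T_tool_cam" (4x4, takes a point from camera to tool coordinates, whose origin is the TCP and whose axes are the flange's). Camera axes: x right, y down, z forward; pixel columns grow to the right and rows downward; lengths in m; the calibration is good to about 2 mm. A picture is of the moment at which its call begins: read the wrist's pose just before it. camera_model takes no time and is no camera call.
- ticket.finish_job(): hands the job in, once; it reports no verdict.
The state is a dict: "time_s": time; "joints": joint angles; "joint_velocities": joint speeds; "effort": joint torques, N m; "tcp_pos": TCP position; "ee_rot": TCP orientation; "wrist_force": force on the tool from outside, world axes, zero at the start; "moment": the same for the moment, N m; "gripper_width": opening from 0.0 (shut) to 1.0 (fully open).
Only numpy, scipy, OpenCV 4.12 (cv2) and the standard library are available. Lean on these libraries where they do the work, as an engineer would, in place of code of your own. Each camera call takes 0.05 s, during which the arm holds its last target.

## Working session

There is one attempt and no reset: what is moved stays moved. The work goes in short steps, Python scripts to look and compute and a tool call to move; the robot and the scene stay as the last step left them, time stands still between calls to the robot, and variables do not carry over. Pictures are saved under pics/ and viewed, and the job is handed in when it is done.

Besides the shell and the picture viewer there is one more tool, called by a JSON object that holds its "name" and its "arguments", one argument or row to a line. drive_tool: Moves the arm, as the interface text tells. Its arguments: {"type":"object","properties":{"deltas":{"type":"array","items":{"type":"object","properties":{"dx":{"type":"number"},"dy":{"type":"number"},"dz":{"type":"number"},"wx":{"type":"number"},"wy":{"type":"number"},"wz":{"type":"number"}}}},"gripper":{"type":"number"}},"required":["deltas"]}

```bash
ls; mkdir -p pics; python3 - <<'E'
from station import r,cams,ticket
import cv2,numpy as np
s=r.sense();print(s)
for n in ['side','top','wrist']:
    im=cams.capture(n);cv2.imwrite(f'pics/{n}0.png',im[:,:,::-1]);print(n,cams.camera_model(n))
print(r.hold_point_z)
E
```

```text
pics
{'time_s': 0.0, 'joints': array([-6.24749193e+01,  2.20889802e+01,  3.78308988e-01, -2.84640002e-02,
       -6.84108099e+01, -1.48181496e+01]), 'joint_velocities': array([-0.07215461, -0.03317448, -0.09778907,  0.04312188, -0.04801597,
        0.04995246]), 'effort': array([ 1.43294223e-03, -3.90668535e+01,  1.87407517e+01,  4.21995789e+00,
        1.10582571e-02, -1.61040357e-04]), 'tcp_pos': array([ 0.13737245, -0.60908686,  0.22146968]), 'ee_rot': array([[-9.75548214e-01, -2.19784798e-01, -5.70171607e-04],
       [-2.19785517e-01,  9.75545972e-01,  2.09369090e-03],
       [ 9.60671815e-05,  2.16781188e-03, -9.99997646e-01]]), 'wrist_force': array([ 0.78501076, -0.33085936, -0.0800554 ]), 'moment': array([ 0.02720017, -0.03658777,  0.00596021]), 'gripper_width': 1.0010738035340783}
side {'intrinsics': array([[387.99780558,   0.        , 279.71651071],
       [  0.        , 387.99780558, 214.89666064],
       [  0.        ,   0.        ,   1.        ]]), 'extrinsics': array([[ 0.99993119, -0.00750753,  0.00901376, -0.55366573],
       [ 0.00179484, -0.66142582, -0.75000844,  0.
[... 407 characters left out ...]
.00366051, -0.18671746,  0.5745632 ],
       [ 0.1867448 , -0.02881402, -0.98198581,  0.9859382 ],
       [ 0.        ,  0.        ,  0.        ,  1.        ]])}
wrist {'intrinsics': array([[360.58645947,   0.        , 276.12575821],
       [  0.        , 360.58645947, 206.60569998],
       [  0.        ,   0.        ,   1.        ]]), 'T_tool_cam': array([[ 7.15238147e-05, -9.59959969e-01, -2.80137203e-01,
         7.65999722e-02],
       [ 9.99999997e-01,  7.67506192e-05, -7.68804542e-06,
        -6.56733707e-04],
       [ 2.88809196e-05, -2.80137201e-01,  9.59959972e-01,
        -1.62389891e-01],
       [ 0.00000000e+00,  0.00000000e+00,  0.00000000e+00,
         1.00000000e+00]])}
0.0187
```

View pics/side0.png

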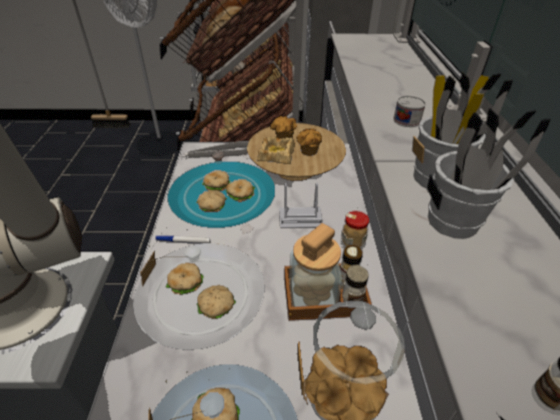

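View pics/top0.png

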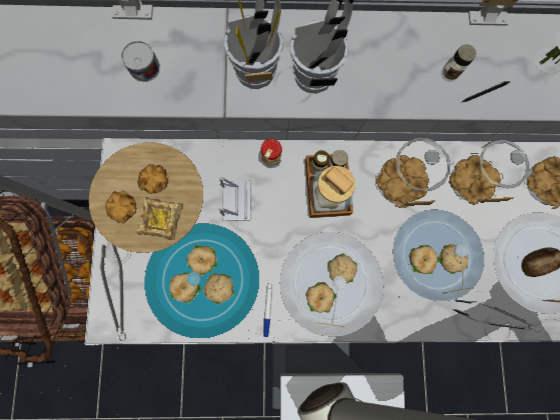

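```bash
cat > h.py <<'E'
import numpy as np,cv2
from station import r,cams,ticket
def proj(n,P):
    m=cams.camera_model(n);P=np.atleast_2d(P)
    c=P@m['extrinsics'][:3,:3].T+m['extrinsics'][:3,3]
    u=c@m['intrinsics'].T
    return u[:,:2]/u[:,2:]
def ray(n,uv):
    m=cams.camera_model(n);E=m['extrinsics']
    d=E[:3,:3].T@np.linalg.solve(m['intrinsics'],[uv[0],uv[1],1]);o=-E[:3,:3].T@E[:3,3]
    return o,d/np.linalg.norm(d)
def atz(n,uv,z):
    o,d=ray(n,uv);return o+d*(z-o[2])/d[2]
def tri(uvs,uvt):
    o1,d1=ray('side',uvs);o2,d2=ray('top',uvt)
    A=np.stack([d1,-d2],1);t=np.linalg.lstsq(A,o2-o1,rcond=None)[0]
    p,q=o1+t[0]*d1,o2+t[1]*d2
    return (p+q)/2,np.linalg.norm(p-q)
E
python3 - <<'E'
import cv2
a=cv2.imread('pics/side0.png')[160:340,240:400];cv2.imwrite('pics/sz.png',cv2.resize(a,None,fx=5*.66,fy=3.3,interpolation=cv2.INTER_CUBIC))
a=cv2.imread('pics/top0.png')[130:230,210:370];cv2.imwrite('pics/tz.png',cv2.resize(a,None,fx=5,fy=5,interpolation=cv2.INTER_CUBIC))
E
```

```text
(no output)
```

View pics/sz.png

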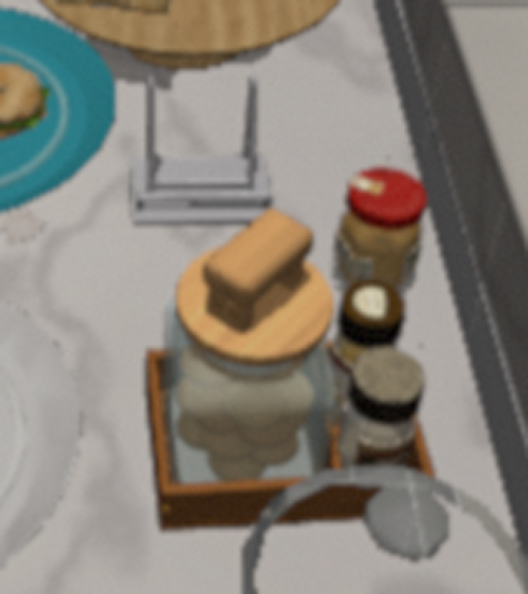

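View pics/tz.png

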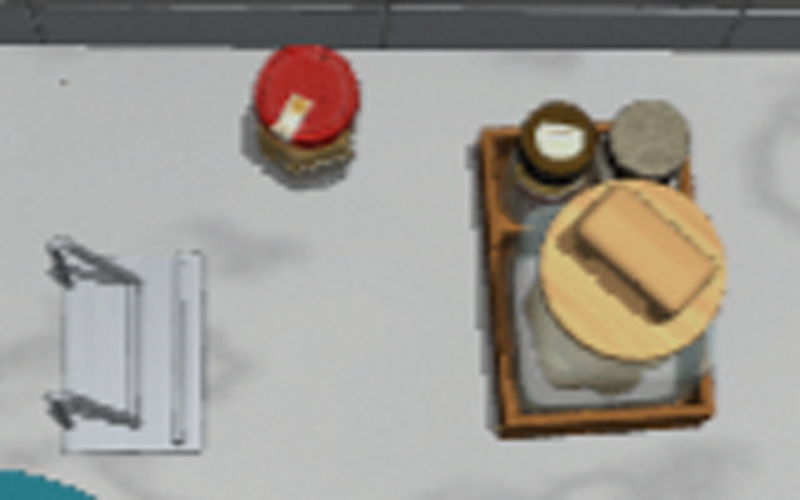

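```bash
cat > m.py <<'E'
from h import *
T=lambda x,y:(210+(x-2)/5,130+(y-2)/5)
S=lambda x,y:(240+(x-1)/3.3,160+(y-1)/3.3)
pr=lambda *a:print(*[np.round(v,4) if not isinstance(v,str) else v for v in a])
pr('disc',atz('top',T(633,269),.148),atz('side',S(255,300),.148),*tri(S(255,300),T(633,269)))
# bar top corners top view: 
for c in [(621,187),(717,261),(671,311),(578,238)]: pr('bar top',atz('top',T(*c),.190))
# side: 
for c in [(268,212),(311,243),(250,290),(206,266)]: pr('bar side',atz('side',S(*c),.190))
# caddy corners top view
for c in [(482,130),(690,128),(713,415),(502,435)]: pr('caddy',atz('top',T(*c),.042 if c[0]!=502 else 0.0))
for c in [(160,524),(148,352),(165,483)]: pr('caddy s',atz('side',S(*c),0 if c[1]==524 else .042))
# stand base
for c in [(62,452),(201,452),(203,254)]: pr('stand base',atz('top',T(*c),.006))
for c in [(131,219),(273,219),(270,160)]: pr('stand base s',atz('side',S(*c),.006 if c[1]<219 else 0.003))
for c in [(181,255),(180,440)]: pr('lip',atz('top',T(*c),.017))
for c in [(134,188),(268,186)]: pr('lip s',atz('side',S(*c),.017))
for c in [(60,243),(60,402)]: pr('tops',atz('top',T(*c),.09))
for c in [(151,80),(252,80)]: pr('tops s',atz('side',S(*c),.09))
for n,uv in [('white',(331,283)),('teal',(202,280)),('blue',(437,255)),('roll',(405,180))]: pr(n,atz('top',uv,0.01))
pr('whiteS',atz('side',(200,294),.01)); pr('knobW',atz('side',(193,255),.152),atz('top',(325,313),.152))
pr('knobglass',*tri((363,317),(432,157)))
pr('honey',atz('top',T(306,92),.086))
E
python3 m.py
```

```text
disc [0.6217 0.0267 0.148 ] [0.6233 0.0206 0.148 ] [0.6236 0.0258 0.1424] 0.001
bar top [0.6504 0.0384 0.19  ]
bar top [ 0.6148 -0.0056  0.19  ]
bar top [0.5907 0.0167 0.19  ]
bar top [0.6255 0.0592 0.19  ]
bar side [0.63   0.0498 0.19  ]
bar side [0.6517 0.0244 0.19  ]
bar side [ 0.615  -0.0117  0.19  ]
bar side [0.5923 0.0064 0.19  ]
caddy [0.7277 0.0899 0.042 ]
caddy [ 0.7298 -0.0252  0.042 ]
caddy [ 0.5688 -0.0323  0.042 ]
caddy [0.5647 0.0772 0.    ]
caddy s [ 0.5708 -0.0304  0.    ]
caddy s [0.5644 0.0736 0.042 ]
caddy s [ 0.5729 -0.0298  0.042 ]
stand base [0.5535 0.3198 0.006 ]
stand base [0.5537 0.2437 0.006 ]
stand base [0.666  0.2442 0.006 ]
stand base s [0.5547 0.2439 0.003 ]
stand base s [0.6657 0.2442 0.003 ]
stand base s [0.6691 0.3118 0.006 ]
lip [0.6624 0.2557 0.017 ]
lip [0.5585 0.2546 0.017 ]
lip s [0.5571 0.2646 0.017 ]
lip s [0.6627 0.2672 0.017 ]
tops [0.6489 0.3131 0.09  ]
tops [0.5655 0.3108 0.09  ]
tops s [0.5699 0.3082 0.09  ]
tops s [0.6481 0.3086 0.09  ]
white [0.3832 0.0246 0.01  ]
teal [0.3916 0.3677 0.01  ]
blue [ 0.4578 -0.2677  0.01  ]
roll [ 0.6687 -0.1923  0.01  ]
whiteS [0.3837 0.0239 0.01  ]
knobW [0.3914 0.0055 0.152 ] [0.3156 0.0614 0.152 ]
knobglass [ 0.6644 -0.1802  0.2282] 0.0009
honey [0.7331 0.1867 0.086 ]
```

View pics/wrist0.png

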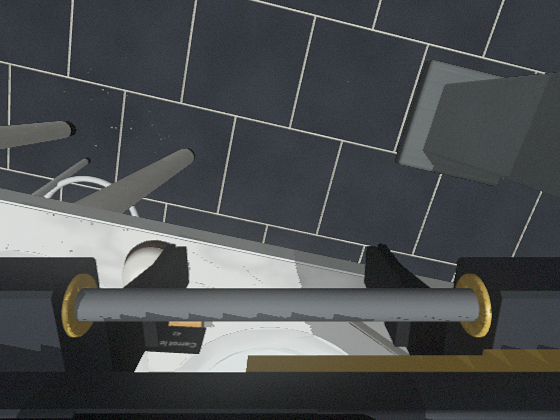

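```bash
cat >> h.py <<'E'
from scipy.spatial.transform import Rotation as R
def goal(p,Rt,base=None):
    s=r.sense()
    p0,R0=(s['tcp_pos'],s['ee_rot']) if base is None else base
    d=R0.T@(np.array(p)-p0);w=np.degrees(R.from_matrix(R0.T@Rt).as_rotvec())
    print('delta',np.round(d,4),'rot',np.round(w,2),'rows>=',np.linalg.norm(d)/.05,np.linalg.norm(w)/8.59)
def down(yawy): # tool down, y axis at yaw deg
    a=np.radians(yawy);y=np.array([np.cos(a),np.sin(a),0]);z=np.array([0,0,-1.]);return np.stack([np.cross(y,z),y,z],1)
def wproj(P,s):
    m=cams.camera_model('wrist');T=m['T_tool_cam'];P=np.atleast_2d(P)
    t=(P-s['tcp_pos'])@s['ee_rot'];c=(t-T[:3,3])@T[:3,:3];u=c@m['intrinsics'].T
    return u[:,:2]/u[:,2:]
def watz(uv,z,s):
    m=cams.camera_model('wrist');T=m['T_tool_cam']
    d=s['ee_rot']@T[:3,:3]@np.linalg.solve(m['intrinsics'],[uv[0],uv[1],1]);o=s['ee_rot']@T[:3,3]+s['tcp_pos']
    return o+d*(z-o[2])/d[2]
def st():
    s=r.sense();print('t',s['time_s'],'tcp',np.round(s['tcp_pos'],4),'j',np.round(s['joints'],1),'F',np.round(s['wrist_force'],1),'M',np.round(s['moment'],2),'g',round(s['gripper_width'],3));return s
def yaw(s): return np.degrees(np.arctan2(s['ee_rot'][1,1],s['ee_rot'][0,1]))
E
python3 -c "
from h import *
goal([.62,.026,.31],down(230))"
```

```text
delta [-0.6104  0.5137 -0.0875] rot [ 6.000e-02  1.000e-01 -1.273e+02] rows>= 16.052486333315322 14.819369246112725
```

{"name": "drive_tool", "arguments": {
  "deltas": [
    {"dz": -0.05, "wz": -8},
    {"dx": -0.03, "dy": 0.025, "dz": -0.09, "wz": -16},
    {"dx": -0.07, "dy": 0.06, "dz": -0.11, "wz": -24},
    {"dx": -0.105, "dy": 0.09, "dz": -0.12, "wz": -32},
    {"dx": -0.14, "dy": 0.12, "dz": -0.125, "wz": -40},
    {"dx": -0.175, "dy": 0.15, "dz": -0.125, "wz": -48},
    {"dx": -0.21, "dy": 0.18, "dz": -0.125, "wz": -56},
    {"dx": -0.245, "dy": 0.21, "dz": -0.125, "wz": -64},
    {"dx": -0.28, "dy": 0.24, "dz": -0.125, "wz": -72},
    {"dx": -0.315, "dy": 0.27, "dz": -0.125, "wz": -80},
    {"dx": -0.35, "dy": 0.295, "dz": -0.125, "wz": -88},
    {"dx": -0.385, "dy": 0.325, "dz": -0.125, "wz": -96},
    {"dx": -0.42, "dy": 0.355, "dz": -0.125, "wz": -104},
    {"dx": -0.455, "dy": 0.385, "dz": -0.12, "wz": -112},
    {"dx": -0.49, "dy": 0.415, "dz": -0.12, "wz": -120},
    {"dx": -0.525, "dy": 0.445, "dz": -0.11, "wz": -127},
    {"dx": -0.56, "dy": 0.475, "dz": -0.1, "wz": -127},
    {"dx": -0.59, "dy": 0.5, "dz": -0.09, "wz": -127},
    {"dx": -0.61, "dy": 0.514, "dz": -0.0875, "wz": -127},
    {"dx": -0.61, "dy": 0.514, "dz": -0.0875, "wz": -127}
  ],
  "gripper": 1
}}

```text
schema error: expected keys dx, dy, dz, wx, wy, wz
```

```bash
python3 - <<'E'
from h import *
s=st();im=cams.capture('wrist');cv2.imwrite('pics/w1.png',im[:,:,::-1]);s=st()
E
```

```text
t 0.15 tcp [ 0.1374 -0.6092  0.2217] j [-62.5  22.1   0.4  -0.  -68.4 -14.8] F [-0.5 -0.3  1. ] M [-0.03  0.04  0.  ] g 0.998
t 0.2 tcp [ 0.1374 -0.6093  0.2219] j [-62.5  22.1   0.4  -0.  -68.4 -14.8] F [-0.1  0.2  0.3] M [0.07 0.03 0.  ] g 1.001
```

View pics/w1.png

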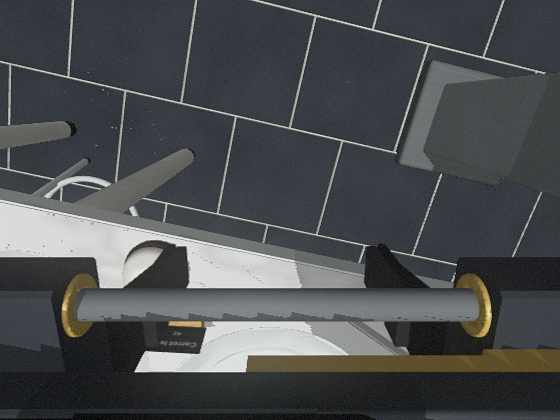

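{"name": "drive_tool", "arguments": {
  "deltas": [
    {"dx": 0, "dy": 0, "dz": -0.05, "wx": 0, "wy": 0, "wz": -8},
    {"dx": -0.03, "dy": 0.025, "dz": -0.09, "wx": 0, "wy": 0, "wz": -16},
    {"dx": -0.07, "dy": 0.06, "dz": -0.11, "wx": 0, "wy": 0, "wz": -24},
    {"dx": -0.105, "dy": 0.09, "dz": -0.125, "wx": 0, "wy": 0, "wz": -32},
    {"dx": -0.14, "dy": 0.12, "dz": -0.125, "wx": 0, "wy": 0, "wz": -40},
    {"dx": -0.175, "dy": 0.15, "dz": -0.125, "wx": 0, "wy": 0, "wz": -48},
    {"dx": -0.21, "dy": 0.18, "dz": -0.125, "wx": 0, "wy": 0, "wz": -56},
    {"dx": -0.245, "dy": 0.21, "dz": -0.125, "wx": 0, "wy": 0, "wz": -64},
    {"dx": -0.28, "dy": 0.24, "dz": -0.125, "wx": 0, "wy": 0, "wz": -72},
    {"dx": -0.315, "dy": 0.27, "dz": -0.125, "wx": 0, "wy": 0, "wz": -80},
    {"dx": -0.35, "dy": 0.295, "dz": -0.125, "wx": 0, "wy": 0, "wz": -88},
    {"dx": -0.385, "dy": 0.325, "dz": -0.125, "wx": 0, "wy": 0, "wz": -96},
    {"dx": -0.42, "dy": 0.355, "dz": -0.125, "wx": 0, "wy": 0, "wz": -104},
    {"dx": -0.455, "dy": 0.385, "dz": -0.12, "wx": 0, "wy": 0, "wz": -112},
    {"dx": -0.49, "dy": 0.415, "dz": -0.12, "wx": 0, "wy": 0, "wz": -120},
    {"dx": -0.525, "dy": 0.445, "dz": -0.11, "wx": 0, "wy": 0, "wz": -127},
    {"dx": -0.56, "dy": 0.475, "dz": -0.1, "wx": 0, "wy": 0, "wz": -127},
    {"dx": -0.59, "dy": 0.5, "dz": -0.09, "wx": 0, "wy": 0, "wz": -127},
    {"dx": -0.61, "dy": 0.514, "dz": -0.0875, "wx": 0, "wy": 0, "wz": -127},
    {"dx": -0.61, "dy": 0.514, "dz": -0.0875, "wx": 0, "wy": 0, "wz": -127}
  ],
  "gripper": 1
}}

```text
time_s: 2.2
tcp_pos: [0.6206, 0.0285, 0.3074]
ee_rot: [[0.765, -0.645, -0.003], [-0.645, -0.765, -0.0], [-0.002, 0.003, -1.0]]
wrist_force: [-0.4, -1.0, -1.1]
gripper_width: 0.999
```

```bash
python3 - <<'E'
from h import *
s=st();im=cams.capture('wrist');cv2.imwrite('pics/w2.png',im[:,:,::-1]);s=st();print(yaw(s))
E
```

```text
t 2.2 tcp [0.6206 0.0285 0.3074] j [ 17.5  19.4   8.5  -0.  -79.3  32.4] F [-0.4 -1.  -1.1] M [-0.07  0.2  -0.  ] g 0.999
t 2.25 tcp [0.6198 0.0271 0.3084] j [ 17.4  19.2   8.4  -0.  -79.4  32.4] F [-0.9  0.5  0.8] M [-0.06  0.18  0.01] g 1.002
-130.18938800587478
```

View pics/w2.png

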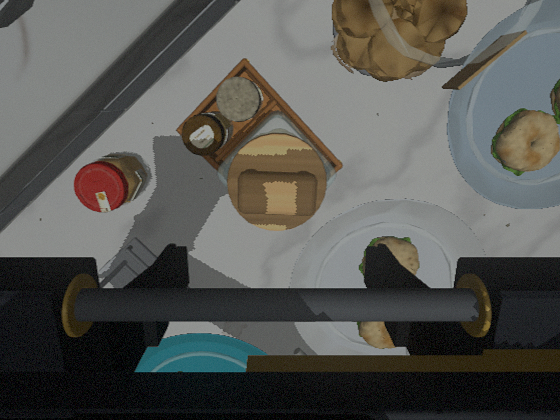

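```bash
python3 - <<'E'
from h import *
s=st()
im=cv2.imread('pics/w2.png')[120:245,210:345];cv2.imwrite('pics/w2z.png',cv2.resize(im,None,fx=5,fy=4.6,interpolation=cv2.INTER_CUBIC))
print(watz((277.5,182),.148,s),wproj([[.6217,.0267,.148],[.6217,.0267,.19]],s))
for c in [(239,171),(315,171),(316,217),(240,218)]: print(c,watz(c,.19,s))
E
```

```text
t 2.25 tcp [0.6198 0.0271 0.3084] j [ 17.4  19.2   8.4  -0.  -79.4  32.4] F [-0.9  0.5  0.8] M [-0.06  0.18  0.01] g 1.002
[0.62361151 0.02153445 0.148     ] [[274.53938419 187.11135096]
 [274.4515032  199.10758662]]
(239, 171) [0.65725764 0.03320097 0.19      ]
(315, 171) [ 0.61857451 -0.01255359  0.19      ]
(316, 217) [0.58816348 0.01054183 0.19      ]
(240, 218) [0.62768564 0.05858861 0.19      ]
```

View pics/w2z.png

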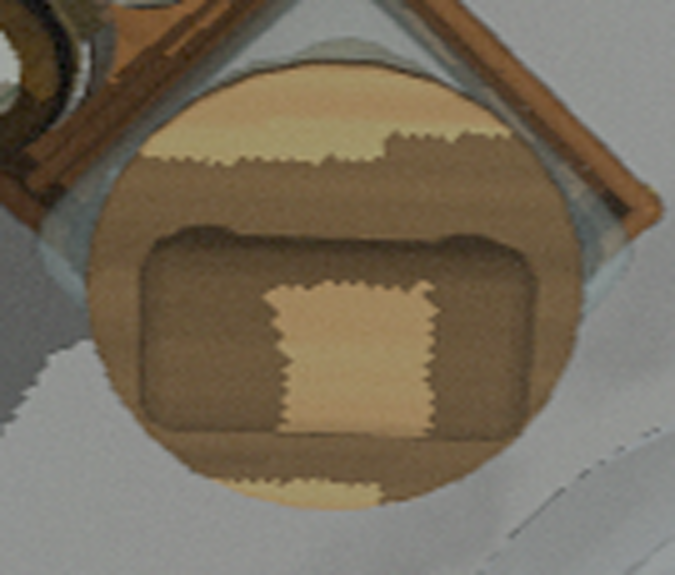

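```bash
python3 -c "
from h import *
goal([.6225,.0245,.25],down(229.7))"
```

```text
delta [0.0039 0.0001 0.0584] rot [0.13 0.1  0.11] rows>= 1.1700485882351246 0.02307811294209887
```

{"name": "drive_tool", "arguments": {
  "deltas": [
    {"dx": 0.002, "dy": 0, "dz": 0.03, "wx": 0, "wy": 0, "wz": 0},
    {"dx": 0.004, "dy": 0, "dz": 0.058, "wx": 0, "wy": 0, "wz": 0},
    {"dx": 0.004, "dy": 0, "dz": 0.058, "wx": 0, "wy": 0, "wz": 0},
    {"dx": 0.004, "dy": 0, "dz": 0.058, "wx": 0, "wy": 0, "wz": 0}
  ]
}}

```text
time_s: 2.65
tcp_pos: [0.6225, 0.0224, 0.2531]
ee_rot: [[0.762, -0.647, 0.001], [-0.647, -0.762, -0.001], [0.001, 0.0, -1.0]]
wrist_force: [0.9, -0.3, 0.4]
gripper_width: 0.998
```

```bash
python3 - <<'E'
from h import *
s=st();im=cams.capture('wrist')[:,:,::-1];cv2.imwrite('pics/w3.png',im);print(yaw(s))
for n,p in [('disc',(.6225,.0245,.148)),('top',(.6225,.0245,.19)),('tip',s['tcp_pos'])]: print(n,wproj(p,s))
cv2.imwrite('pics/w3z.png',cv2.resize(im[120:320,180:380],None,fx=3,fy=3,interpolation=cv2.INTER_CUBIC))
E
```

```text
t 2.65 tcp [0.6225 0.0224 0.2531] j [ 17.   20.8   2.9   0.1 -72.1  32.7] F [ 0.9 -0.3  0.4] M [-0.04  0.12 -0.05] g 0.998
-130.32829610897306
disc [[273.76036752 207.81478654]]
top [[273.39099331 225.76781965]]
tip [[275.8205735  265.52162068]]
```

View pics/w3z.png

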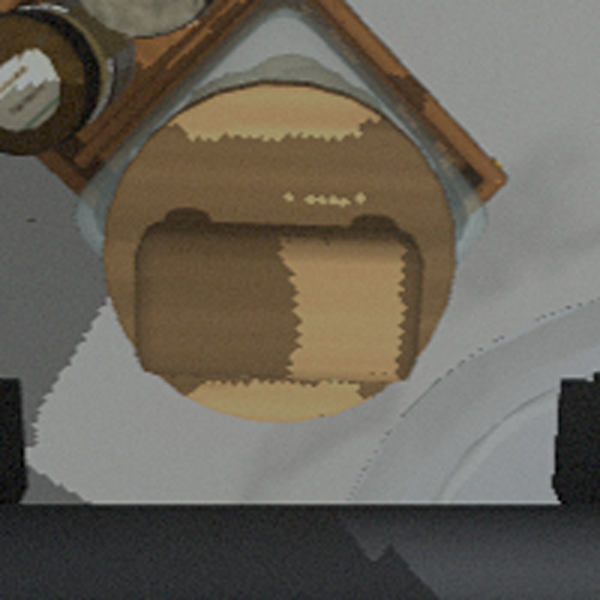

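```bash
python3 - <<'E'
from h import *
s=st();Rt=s['ee_rot'];p=s['tcp_pos']
def rel(uv,z): 
    w=watz(uv,z,s);print(uv,np.round(w,4),np.round(Rt.T@(w-p),4))
rel((273.5,203.7),.148)
rel((273.5,246.5),.190); rel((273.5,246.5),.188);rel((273.5,197.5),.19);
rel((226,220),.19);rel((320.5,220),.19)
E
```

```text
t 2.7 tcp [0.6231 0.0227 0.2541] j [ 17.   20.7   3.    0.1 -72.1  32.7] F [ 0.3  1.1 -0.6] M [-0.04  0.13  0.04] g 1.004
(273.5, 203.7) [0.6259 0.0231 0.148 ] [ 0.0016 -0.0019  0.1061]
(273.5, 246.5) [0.6117 0.0346 0.19  ] [-0.0166 -0.0016  0.0641]
(273.5, 246.5) [0.6111 0.0352 0.188 ] [-0.0174 -0.0016  0.0661]
(273.5, 197.5) [0.6378 0.0124 0.19  ] [ 0.0177 -0.0015  0.0642]
(226, 220) [0.6464 0.0464 0.19  ] [ 0.0022 -0.033   0.0642]
(320.5, 220) [ 0.606  -0.0013  0.19  ] [0.0023 0.0295 0.0641]
```

{"name": "drive_tool", "arguments": {
  "deltas": [
    {"dx": 0.0005, "dy": -0.0015, "dz": 0.03, "wx": 0, "wy": 0, "wz": 0},
    {"dx": 0.0005, "dy": -0.0015, "dz": 0.06, "wx": 0, "wy": 0, "wz": 0},
    {"dx": 0.0005, "dy": -0.0015, "dz": 0.08, "wx": 0, "wy": 0, "wz": 0},
    {"dx": 0.0005, "dy": -0.0015, "dz": 0.092, "wx": 0, "wy": 0, "wz": 0},
    {"dx": 0.0005, "dy": -0.0015, "dz": 0.092, "wx": 0, "wy": 0, "wz": 0},
    {"dx": 0.0005, "dy": -0.0015, "dz": 0.092, "wx": 0, "wy": 0, "wz": 0}
  ]
}}

```text
time_s: 3.3
tcp_pos: [0.6251, 0.0242, 0.1619]
ee_rot: [[0.763, -0.646, 0.003], [-0.646, -0.763, 0.0], [0.002, -0.002, -1.0]]
wrist_force: [-0.2, -0.5, -0.5]
gripper_width: 0.999
```

{"name": "drive_tool", "arguments": {
  "deltas": [
    {"dx": 0, "dy": 0, "dz": 0, "wx": 0, "wy": 0, "wz": 0},
    {"dx": 0, "dy": 0, "dz": 0, "wx": 0, "wy": 0, "wz": 0},
    {"dx": 0, "dy": 0, "dz": 0, "wx": 0, "wy": 0, "wz": 0},
    {"dx": 0, "dy": 0, "dz": 0, "wx": 0, "wy": 0, "wz": 0},
    {"dx": 0, "dy": 0, "dz": 0, "wx": 0, "wy": 0, "wz": 0},
    {"dx": 0, "dy": 0, "dz": 0, "wx": 0, "wy": 0, "wz": 0}
  ],
  "gripper": 0.6
}}

```text
time_s: 3.9
tcp_pos: [0.6243, 0.0244, 0.1606]
ee_rot: [[0.763, -0.647, 0.001], [-0.647, -0.763, 0.0], [0.001, -0.001, -1.0]]
wrist_force: [0.2, 1.0, 2.0]
gripper_width: 0.735
```

```bash
python3 - <<'E'
from h import *
s=st();print(yaw(s))
im=cams.capture('side')[:,:,::-1];cv2.imwrite('pics/s4.png',cv2.resize(im[140:340,230:430],None,fx=3,fy=3,interpolation=cv2.INTER_CUBIC))
E
```

```text
t 3.9 tcp [0.6243 0.0244 0.1606] j [ 17.1  24.7  -4.7  -0.  -60.6  32.6] F [0.2 1.  2. ] M [ 0.33  0.19 -0.1 ] g 0.735
-130.29509360375442
```

View pics/s4.png

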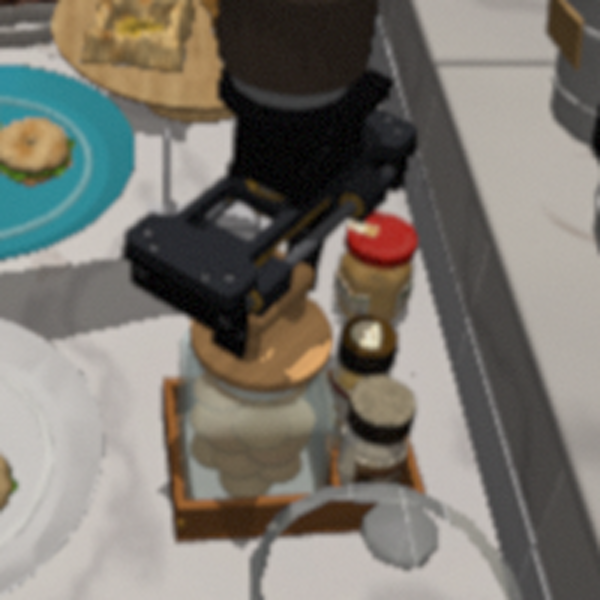

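{"name": "drive_tool", "arguments": {
  "deltas": [
    {"dx": 0, "dy": 0, "dz": 0, "wx": 0, "wy": 0, "wz": -7},
    {"dx": 0, "dy": 0, "dz": -0.0005, "wx": 0, "wy": 0, "wz": -14},
    {"dx": 0, "dy": 0, "dz": -0.001, "wx": 0, "wy": 0, "wz": -21},
    {"dx": 0, "dy": 0, "dz": -0.0015, "wx": 0, "wy": 0, "wz": -28},
    {"dx": 0, "dy": 0, "dz": -0.0015, "wx": 0, "wy": 0, "wz": -20},
    {"dx": 0, "dy": 0, "dz": -0.002, "wx": 0, "wy": 0, "wz": -12},
    {"dx": 0, "dy": 0, "dz": -0.0025, "wx": 0, "wy": 0, "wz": -4},
    {"dx": 0, "dy": 0, "dz": -0.003, "wx": 0, "wy": 0, "wz": 4},
    {"dx": 0, "dy": 0, "dz": -0.0035, "wx": 0, "wy": 0, "wz": 12},
    {"dx": 0, "dy": 0, "dz": -0.004, "wx": 0, "wy": 0, "wz": 20},
    {"dx": 0, "dy": 0, "dz": -0.0045, "wx": 0, "wy": 0, "wz": 28}
  ],
  "gripper": 0.4
}}

```text
time_s: 5.05
tcp_pos: [0.6233, 0.024, 0.163]
ee_rot: [[0.366, -0.931, -0.002], [-0.931, -0.366, -0.001], [-0.0, 0.002, -1.0]]
wrist_force: [1.3, -0.9, -3.7]
gripper_width: 0.733
```

```bash
python3 - <<'E'
from h import *
s=st();print(yaw(s))
im=cams.capture('side')[:,:,::-1];cv2.imwrite('pics/s5.png',cv2.resize(im[140:340,230:430],None,fx=3,fy=3,interpolation=cv2.INTER_CUBIC))
E
```

```text
t 5.05 tcp [0.6233 0.024  0.163 ] j [ 17.   24.6  -4.5  -0.  -61.1   4.4] F [ 1.3 -0.9 -3.7] M [-0.08 -0.25  0.49] g 0.733
-158.5152983281715
```

View pics/s5.png

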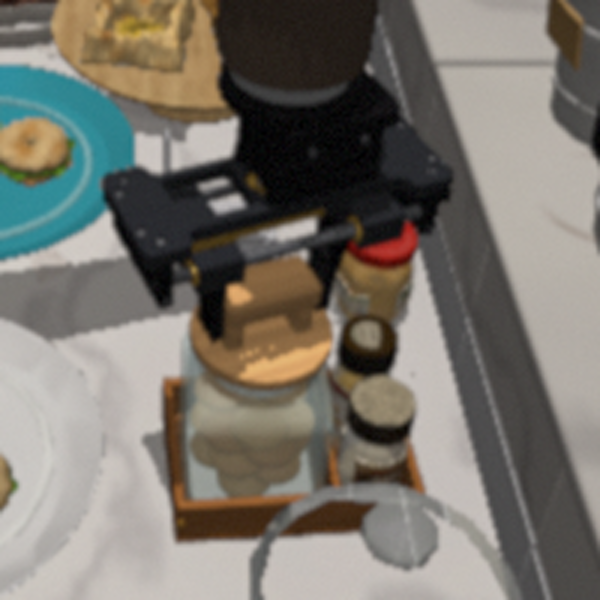

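{"name": "drive_tool", "arguments": {
  "deltas": [
    {"dx": 0, "dy": 0, "dz": 0, "wx": 0, "wy": 0, "wz": -8},
    {"dx": 0, "dy": 0, "dz": -0.0008, "wx": 0, "wy": 0, "wz": -16},
    {"dx": 0, "dy": 0, "dz": -0.0016, "wx": 0, "wy": 0, "wz": -24},
    {"dx": 0, "dy": 0, "dz": -0.0024, "wx": 0, "wy": 0, "wz": -32},
    {"dx": 0, "dy": 0, "dz": -0.0032, "wx": 0, "wy": 0, "wz": -40},
    {"dx": 0, "dy": 0, "dz": -0.004, "wx": 0, "wy": 0, "wz": -48},
    {"dx": 0, "dy": 0, "dz": -0.0046, "wx": 0, "wy": 0, "wz": -56},
    {"dx": 0, "dy": 0, "dz": -0.0046, "wx": 0, "wy": 0, "wz": -48},
    {"dx": 0, "dy": 0, "dz": -0.0052, "wx": 0, "wy": 0, "wz": -40},
    {"dx": 0, "dy": 0, "dz": -0.006, "wx": 0, "wy": 0, "wz": -32},
    {"dx": 0, "dy": 0, "dz": -0.0068, "wx": 0, "wy": 0, "wz": -24},
    {"dx": 0, "dy": 0, "dz": -0.0076, "wx": 0, "wy": 0, "wz": -16},
    {"dx": 0, "dy": 0, "dz": -0.0084, "wx": 0, "wy": 0, "wz": -8},
    {"dx": 0, "dy": 0, "dz": -0.009, "wx": 0, "wy": 0, "wz": 0}
  ]
}}

```text
time_s: 6.5
tcp_pos: [0.6233, 0.0241, 0.1719]
ee_rot: [[0.368, -0.93, -0.002], [-0.93, -0.368, -0.0], [-0.0, 0.002, -1.0]]
wrist_force: [0.7, -0.1, -5.0]
gripper_width: 0.735
```

```bash
python3 - <<'E'
from h import *
s=st();print(yaw(s))
im=cams.capture('side')[:,:,::-1];cv2.imwrite('pics/s6.png',cv2.resize(im[140:340,230:430],None,fx=3,fy=3,interpolation=cv2.INTER_CUBIC))
E
```

```text
t 6.5 tcp [0.6233 0.0241 0.1719] j [ 17.1  24.1  -3.8  -0.  -62.2   4.6] F [ 0.7 -0.1 -5. ] M [-0.13 -0.26  0.46] g 0.735
-158.3964986129777
```

View pics/s6.png

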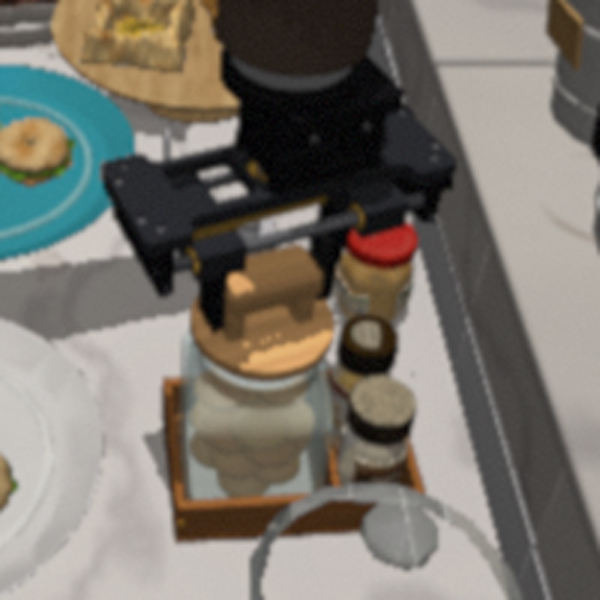

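{"name": "drive_tool", "arguments": {
  "deltas": [
    {"dx": 0, "dy": 0, "dz": 0, "wx": 0, "wy": 0, "wz": -8},
    {"dx": 0, "dy": 0, "dz": -0.0008, "wx": 0, "wy": 0, "wz": -16},
    {"dx": 0, "dy": 0, "dz": -0.0016, "wx": 0, "wy": 0, "wz": -24},
    {"dx": 0, "dy": 0, "dz": -0.0024, "wx": 0, "wy": 0, "wz": -32},
    {"dx": 0, "dy": 0, "dz": -0.0032, "wx": 0, "wy": 0, "wz": -40},
    {"dx": 0, "dy": 0, "dz": -0.004, "wx": 0, "wy": 0, "wz": -48},
    {"dx": 0, "dy": 0, "dz": -0.0046, "wx": 0, "wy": 0, "wz": -56},
    {"dx": 0, "dy": 0, "dz": -0.0046, "wx": 0, "wy": 0, "wz": -48},
    {"dx": 0, "dy": 0, "dz": -0.0052, "wx": 0, "wy": 0, "wz": -40},
    {"dx": 0, "dy": 0, "dz": -0.006, "wx": 0, "wy": 0, "wz": -32},
    {"dx": 0, "dy": 0, "dz": -0.0068, "wx": 0, "wy": 0, "wz": -24},
    {"dx": 0, "dy": 0, "dz": -0.0076, "wx": 0, "wy": 0, "wz": -16},
    {"dx": 0, "dy": 0, "dz": -0.0084, "wx": 0, "wy": 0, "wz": -8},
    {"dx": 0, "dy": 0, "dz": -0.009, "wx": 0, "wy": 0, "wz": 0}
  ]
}}

```text
time_s: 7.95
tcp_pos: [0.6231, 0.0241, 0.1809]
ee_rot: [[0.369, -0.929, -0.003], [-0.929, -0.369, -0.0], [-0.001, 0.003, -1.0]]
wrist_force: [1.2, 0.6, -5.0]
gripper_width: 0.728
```

{"name": "drive_tool", "arguments": {
  "deltas": [
    {"dx": 0, "dy": 0, "dz": 0, "wx": 0, "wy": 0, "wz": -8},
    {"dx": 0, "dy": 0, "dz": -0.0008, "wx": 0, "wy": 0, "wz": -16},
    {"dx": 0, "dy": 0, "dz": -0.0016, "wx": 0, "wy": 0, "wz": -24},
    {"dx": 0, "dy": 0, "dz": -0.0024, "wx": 0, "wy": 0, "wz": -32},
    {"dx": 0, "dy": 0, "dz": -0.0032, "wx": 0, "wy": 0, "wz": -40},
    {"dx": 0, "dy": 0, "dz": -0.004, "wx": 0, "wy": 0, "wz": -48},
    {"dx": 0, "dy": 0, "dz": -0.0046, "wx": 0, "wy": 0, "wz": -56},
    {"dx": 0, "dy": 0, "dz": -0.0046, "wx": 0, "wy": 0, "wz": -48},
    {"dx": 0, "dy": 0, "dz": -0.0052, "wx": 0, "wy": 0, "wz": -40},
    {"dx": 0, "dy": 0, "dz": -0.006, "wx": 0, "wy": 0, "wz": -32},
    {"dx": 0, "dy": 0, "dz": -0.0068, "wx": 0, "wy": 0, "wz": -24},
    {"dx": 0, "dy": 0, "dz": -0.0076, "wx": 0, "wy": 0, "wz": -16},
    {"dx": 0, "dy": 0, "dz": -0.0084, "wx": 0, "wy": 0, "wz": -8},
    {"dx": 0, "dy": 0, "dz": -0.009, "wx": 0, "wy": 0, "wz": 0}
  ]
}}

```text
time_s: 9.35
tcp_pos: [0.6233, 0.024, 0.191]
ee_rot: [[0.368, -0.93, -0.002], [-0.93, -0.368, -0.0], [-0.0, 0.002, -1.0]]
wrist_force: [0.3, -0.4, -1.9]
gripper_width: 0.731
```

```bash
python3 - <<'E'
from h import *
s=st();print(yaw(s))
im=cams.capture('side')[:,:,::-1];cv2.imwrite('pics/s7.png',cv2.resize(im[140:340,230:430],None,fx=3,fy=3,interpolation=cv2.INTER_CUBIC))
E
```

```text
t 9.35 tcp [0.6233 0.024  0.191 ] j [ 17.   23.3  -2.3  -0.  -64.5   4.6] F [ 0.3 -0.4 -1.9] M [-0.02  0.09 -0.02] g 0.731
-158.39336659829615
```

View pics/s7.png

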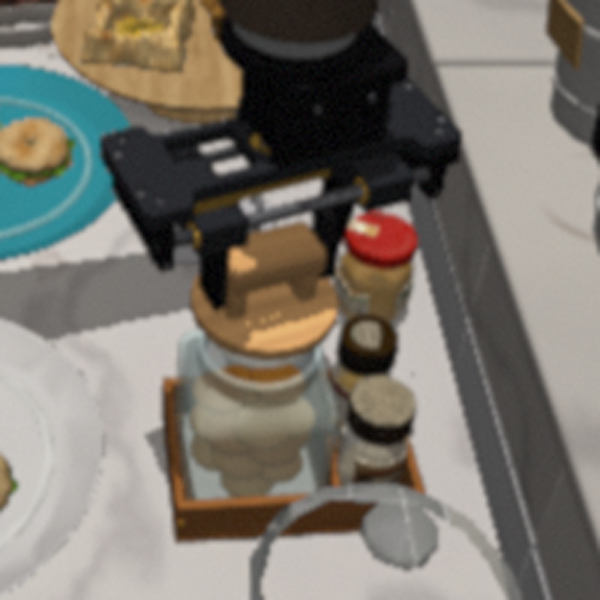

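```bash
python3 -c "
from h import *
goal([.58,.17,.25],down(180))
s=st();print(s['ee_rot'].T@np.array([-.0433,.146,0]))"
```

```text
delta [-0.1518 -0.0128 -0.0589] rot [1.000e-01 1.000e-02 2.138e+01] rows>= 3.2662420990675014 2.488625959986899
t 9.4 tcp [0.6233 0.024  0.1911] j [ 17.   23.3  -2.3  -0.  -64.5   4.3] F [ 0.   0.3 -2.3] M [-0.03  0.14  0.01] g 0.734
[-1.51738476e-01 -1.28966283e-02  4.35543287e-05]
```

{"name": "drive_tool", "arguments": {
  "deltas": [
    {"dx": 0, "dy": 0, "dz": -0.02, "wx": 0, "wy": 0, "wz": 0},
    {"dx": 0, "dy": 0, "dz": -0.05, "wx": 0, "wy": 0, "wz": 4},
    {"dx": -0.02, "dy": -0.002, "dz": -0.059, "wx": 0, "wy": 0, "wz": 8},
    {"dx": -0.055, "dy": -0.005, "dz": -0.059, "wx": 0, "wy": 0, "wz": 13},
    {"dx": -0.09, "dy": -0.008, "dz": -0.059, "wx": 0, "wy": 0, "wz": 18},
    {"dx": -0.125, "dy": -0.011, "dz": -0.059, "wx": 0, "wy": 0, "wz": 21.4},
    {"dx": -0.152, "dy": -0.013, "dz": -0.059, "wx": 0, "wy": 0, "wz": 21.4},
    {"dx": -0.152, "dy": -0.013, "dz": -0.04, "wx": 0, "wy": 0, "wz": 21.4},
    {"dx": -0.152, "dy": -0.013, "dz": 0.0, "wx": 0, "wy": 0, "wz": 21.4},
    {"dx": -0.152, "dy": -0.013, "dz": 0.04, "wx": 0, "wy": 0, "wz": 21.4},
    {"dx": -0.152, "dy": -0.013, "dz": 0.08, "wx": 0, "wy": 0, "wz": 21.4},
    {"dx": -0.152, "dy": -0.013, "dz": 0.11, "wx": 0, "wy": 0, "wz": 21.4},
    {"dx": -0.152, "dy": -0.013, "dz": 0.13, "wx": 0, "wy": 0, "wz": 21.4},
    {"dx": -0.152, "dy": -0.013, "dz": 0.13, "wx": 0, "wy": 0, "wz": 21.4},
    {"dx": -0.152, "dy": -0.013, "dz": 0.13, "wx": 0, "wy": 0, "wz": 21.4}
  ]
}}

```text
time_s: 10.9
tcp_pos: [0.5801, 0.1702, 0.0618]
ee_rot: [[0.009, -1.0, -0.0], [-1.0, -0.009, -0.001], [0.001, 0.0, -1.0]]
wrist_force: [-0.3, 0.5, -0.5]
gripper_width: 0.736
```

```bash
python3 - <<'E'
from h import *
s=st();print(yaw(s))
im=cams.capture('side')[:,:,::-1];cv2.imwrite('pics/s8.png',cv2.resize(im[140:340,210:410],None,fx=3,fy=3,interpolation=cv2.INTER_CUBIC))
E
```

```text
t 10.9 tcp [0.5801 0.1702 0.0618] j [ 31.7  29.  -13.9   0.  -47.2 -31.2] F [-0.3  0.5 -0.5] M [ 0.04  0.07 -0.01] g 0.736
-179.50536022489277
```

View pics/s8.png

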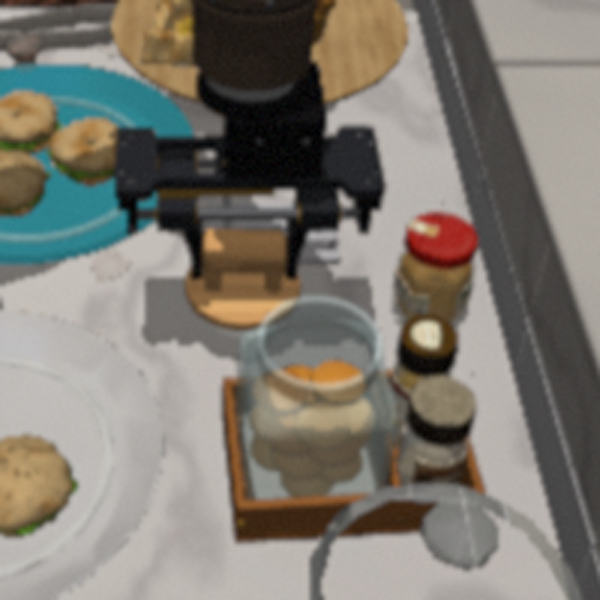

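Lower slowly to contact.

{"name": "drive_tool", "arguments": {
  "deltas": [
    {"dx": 0, "dy": 0, "dz": 0.006, "wx": 0, "wy": 0, "wz": 0},
    {"dx": 0, "dy": 0, "dz": 0.011, "wx": 0, "wy": 0, "wz": 0},
    {"dx": 0, "dy": 0, "dz": 0.013, "wx": 0, "wy": 0, "wz": 0},
    {"dx": 0, "dy": 0, "dz": 0.014, "wx": 0, "wy": 0, "wz": 0},
    {"dx": 0, "dy": 0, "dz": 0.014, "wx": 0, "wy": 0, "wz": 0}
  ]
}}

```text
time_s: 11.45
tcp_pos: [0.5798, 0.1702, 0.0475]
ee_rot: [[0.006, -1.0, -0.0], [-1.0, -0.006, -0.0], [0.0, 0.0, -1.0]]
wrist_force: [0.6, 0.5, -1.5]
gripper_width: 0.73
```

{"name": "drive_tool", "arguments": {
  "deltas": [
    {"dx": 0, "dy": 0, "dz": 0.001, "wx": 0, "wy": 0, "wz": 0},
    {"dx": 0, "dy": 0, "dz": 0.001, "wx": 0, "wy": 0, "wz": 0},
    {"dx": 0, "dy": 0, "dz": 0.002, "wx": 0, "wy": 0, "wz": 0},
    {"dx": 0, "dy": 0, "dz": 0.002, "wx": 0, "wy": 0, "wz": 0}
  ]
}}

```text
time_s: 11.85
tcp_pos: [0.5799, 0.1703, 0.0465]
ee_rot: [[0.006, -1.0, 0.0], [-1.0, -0.006, -0.0], [0.0, -0.0, -1.0]]
wrist_force: [-1.8, -0.1, 5.5]
gripper_width: 0.732
```

{"name": "drive_tool", "arguments": {
  "deltas": [
    {"dx": 0, "dy": 0, "dz": 0, "wx": 0, "wy": 0, "wz": 0},
    {"dx": 0, "dy": 0, "dz": 0, "wx": 0, "wy": 0, "wz": 0},
    {"dx": 0, "dy": 0, "dz": 0, "wx": 0, "wy": 0, "wz": 0},
    {"dx": 0, "dy": 0, "dz": 0, "wx": 0, "wy": 0, "wz": 0},
    {"dx": 0, "dy": 0, "dz": -0.02, "wx": 0, "wy": 0, "wz": 0},
    {"dx": 0, "dy": 0, "dz": -0.06, "wx": 0, "wy": 0, "wz": 0},
    {"dx": 0, "dy": 0, "dz": -0.1, "wx": 0, "wy": 0, "wz": 0},
    {"dx": 0, "dy": 0, "dz": -0.1, "wx": 0, "wy": 0, "wz": 0},
    {"dx": 0, "dy": 0, "dz": -0.1, "wx": 0, "wy": 0, "wz": 0}
  ],
  "gripper": 1
}}

```text
time_s: 12.75
tcp_pos: [0.5801, 0.1705, 0.1466]
ee_rot: [[0.005, -1.0, 0.002], [-1.0, -0.005, 0.002], [-0.002, -0.002, -1.0]]
wrist_force: [-0.4, 0.9, -0.1]
gripper_width: 0.999
```

```bash
python3 - <<'E'
from h import *
s=st();print(yaw(s))
im=cams.capture('side')[:,:,::-1];cv2.imwrite('pics/s9.png',cv2.resize(im[140:340,210:410],None,fx=3,fy=3,interpolation=cv2.INTER_CUBIC))
s=st();im=cams.capture('wrist')[:,:,::-1];cv2.imwrite('pics/w9.png',im)
print(wproj([[.58,.17,.034],[.58,.17,.076],[.612,.17,.076],[.548,.17,.076]],s))
E
```

```text
t 12.75 tcp [0.5801 0.1705 0.1466] j [ 31.7  23.6  -8.7  -0.  -57.6 -31.4] F [-0.4  0.9 -0.1] M [ 0.03  0.17 -0.01] g 0.999
-179.71074048611862
t 12.8 tcp [0.5793 0.1701 0.1452] j [ 31.7  23.6  -8.8  -0.  -57.6 -31.4] F [-0.2  0.4 -0.8] M [ 0.02  0.12 -0.01] g 1.001
[[275.6255373  203.58998898]
 [275.60243166 220.50930429]
 [228.2904165  220.2994872 ]
 [322.88563586 220.71899361]]
```

View pics/s9.png

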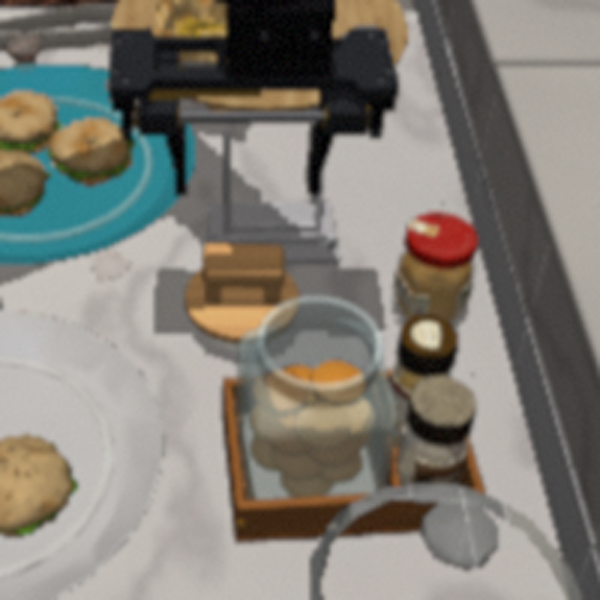

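View pics/w9.png

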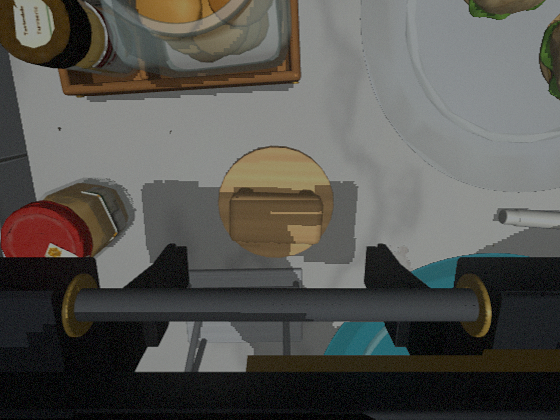

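```bash
cat >> h.py <<'E'
def lean(a,yw=180.): # hand leaning to +y by a deg (negative: to -y)
    return R.from_euler('x',-a,degrees=True).as_matrix()@down(yw)
E
python3 -c "
from h import *
s=st()
goal([.58,.22,.19],lean(50))
goal([.58,.2256,.112],lean(50))
goal([.58,.1567,.054],lean(50))
print(lean(50))"
```

```text
t 12.85 tcp [0.5789 0.1699 0.1443] j [ 31.7  23.7  -8.9  -0.  -57.6 -31.4] F [ 0.5  0.2 -0.6] M [ 0.02  0.1  -0.01] g 1.005
delta [-0.0501 -0.0012 -0.0457] rot [-1.000e-02  4.996e+01  3.200e-01] rows>= 1.356353171557247 5.816129412011567
delta [-0.0558 -0.0014  0.0323] rot [-1.000e-02  4.996e+01  3.200e-01] rows>= 1.2891034201096792 5.816129412011567
delta [ 0.0131 -0.0012  0.0904] rot [-1.000e-02  4.996e+01  3.200e-01] rows>= 1.8261545627094093 5.816129412011567
[[-1.22464680e-16 -1.00000000e+00  0.00000000e+00]
 [-6.42787610e-01  7.87187789e-17 -7.66044443e-01]
 [ 7.66044443e-01 -9.38133875e-17 -6.42787610e-01]]
```

{"name": "drive_tool", "arguments": {
  "deltas": [
    {"dx": -0.01, "dy": 0, "dz": -0.02, "wx": 0, "wy": 8, "wz": 0},
    {"dx": -0.02, "dy": 0, "dz": -0.04, "wx": 0, "wy": 16, "wz": 0},
    {"dx": -0.03, "dy": 0, "dz": -0.046, "wx": 0, "wy": 24, "wz": 0},
    {"dx": -0.04, "dy": 0, "dz": -0.046, "wx": 0, "wy": 32, "wz": 0},
    {"dx": -0.05, "dy": 0, "dz": -0.046, "wx": 0, "wy": 40, "wz": 0},
    {"dx": -0.05, "dy": 0, "dz": -0.046, "wx": 0, "wy": 48, "wz": 0},
    {"dx": -0.05, "dy": 0, "dz": -0.046, "wx": 0, "wy": 50, "wz": 0},
    {"dx": -0.054, "dy": 0, "dz": -0.01, "wx": 0, "wy": 50, "wz": 0},
    {"dx": -0.056, "dy": 0, "dz": 0.02, "wx": 0, "wy": 50, "wz": 0},
    {"dx": -0.056, "dy": 0, "dz": 0.032, "wx": 0, "wy": 50, "wz": 0},
    {"dx": -0.056, "dy": 0, "dz": 0.032, "wx": 0, "wy": 50, "wz": 0},
    {"dx": -0.056, "dy": 0, "dz": 0.032, "wx": 0, "wy": 50, "wz": 0}
  ]
}}

```text
time_s: 14.05
tcp_pos: [0.58, 0.226, 0.1146]
ee_rot: [[0.002, -1.0, 0.005], [-0.643, -0.005, -0.766], [0.766, -0.001, -0.643]]
wrist_force: [-0.7, 0.8, 1.6]
gripper_width: 1.002
```

```bash
python3 - <<'E'
from h import *
s=st();print(np.round(s['ee_rot'],3))
im=cams.capture('side')[:,:,::-1];cv2.imwrite('pics/s10.png',cv2.resize(im[140:340,210:410],None,fx=3,fy=3,interpolation=cv2.INTER_CUBIC))
s=st();im=cams.capture('wrist')[:,:,::-1];cv2.imwrite('pics/w10.png',im)
print(wproj([[.58,.171,.034],[.612,.188,.076],[.548,.188,.076],[.612,.154,.076],[.548,.154,.076]],s))
goal([.58,.1567,.054],lean(50))
E
```

```text
t 14.05 tcp [0.58   0.226  0.1146] j [ 49.3  43.1  -5.2  30.4 -84.4 -64. ] F [-0.7  0.8  1.6] M [1.61 0.1  0.04] g 1.002
[[ 0.002 -1.     0.005]
 [-0.643 -0.005 -0.766]
 [ 0.766 -0.001 -0.643]]
t 14.1 tcp [0.5802 0.2263 0.1151] j [ 49.3  43.   -5.2  30.4 -84.4 -64.1] F [-0.5  0.9  0.7] M [ 1.6   0.1  -0.05] g 0.999
[[277.51109799 243.12213777]
 [227.58241653 235.75549571]
 [327.52141629 236.11921421]
 [231.49185161 192.70220115]
 [323.8984377  192.99033878]]
delta [-0.0019  0.0007  0.0928] rot [-0.32  0.14  0.09] rows>= 1.857340804306004 0.04136996044858301
```

View pics/s10.png

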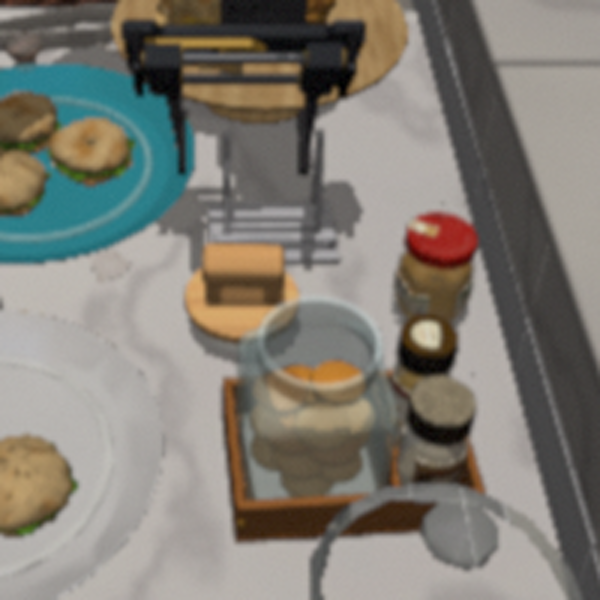

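View pics/w10.png

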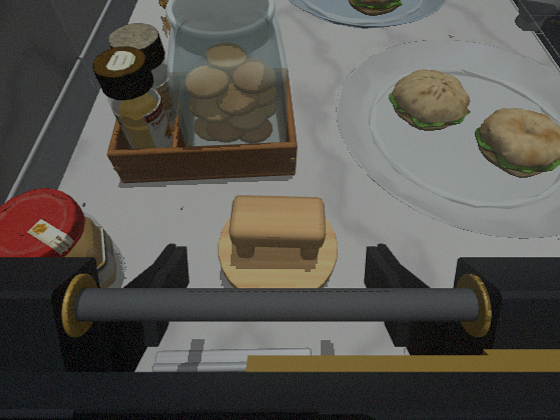

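{"name": "drive_tool", "arguments": {
  "deltas": [
    {"dx": -0.001, "dy": 0.0, "dz": 0.03, "wx": 0, "wy": 0, "wz": 0},
    {"dx": -0.002, "dy": 0.0, "dz": 0.06, "wx": 0, "wy": 0, "wz": 0},
    {"dx": -0.002, "dy": 0.0, "dz": 0.08, "wx": 0, "wy": 0, "wz": 0},
    {"dx": -0.002, "dy": 0.0, "dz": 0.092, "wx": 0, "wy": 0, "wz": 0},
    {"dx": -0.002, "dy": 0.0, "dz": 0.092, "wx": 0, "wy": 0, "wz": 0},
    {"dx": -0.002, "dy": 0.0, "dz": 0.092, "wx": 0, "wy": 0, "wz": 0}
  ]
}}

```text
time_s: 14.75
tcp_pos: [0.5807, 0.1579, 0.054]
ee_rot: [[0.002, -1.0, 0.006], [-0.644, -0.006, -0.765], [0.765, -0.002, -0.644]]
wrist_force: [0.8, 1.2, 0.7]
gripper_width: 1.0
```

```bash
python3 - <<'E'
from h import *
s=st();print(s['tcp_pos']-.0187*s['ee_rot'][:,2])
im=cams.capture('side')[:,:,::-1];cv2.imwrite('pics/s11.png',cv2.resize(im[140:340,210:410],None,fx=3,fy=3,interpolation=cv2.INTER_CUBIC))
E
```

```text
t 14.75 tcp [0.5807 0.1579 0.054 ] j [ 45.   44.  -15.1  34.6 -73.9 -67.8] F [0.8 1.2 0.7] M [1.63 0.12 0.02] g 1.0
[0.58057757 0.17217083 0.06602063]
```

View pics/s11.png

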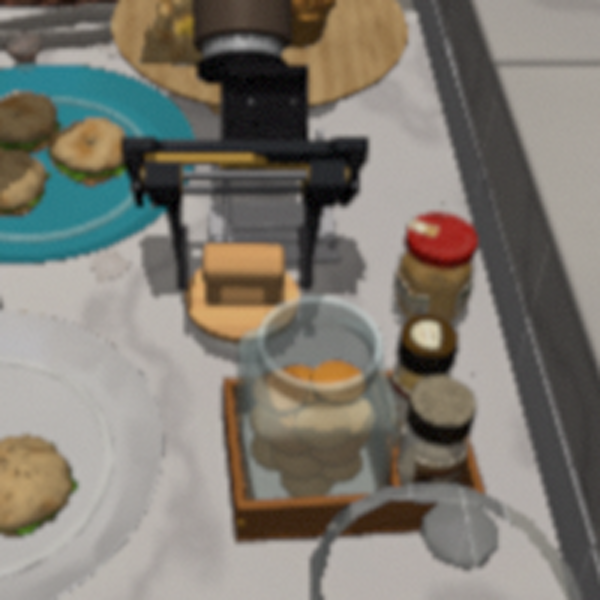

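Good; close and lift along world z.

{"name": "drive_tool", "arguments": {
  "deltas": [
    {"dx": 0, "dy": 0, "dz": 0, "wx": 0, "wy": 0, "wz": 0},
    {"dx": 0, "dy": 0, "dz": 0, "wx": 0, "wy": 0, "wz": 0},
    {"dx": 0, "dy": 0, "dz": 0, "wx": 0, "wy": 0, "wz": 0},
    {"dx": 0, "dy": 0, "dz": 0, "wx": 0, "wy": 0, "wz": 0},
    {"dx": 0, "dy": 0, "dz": 0, "wx": 0, "wy": 0, "wz": 0},
    {"dx": 0.0153, "dy": 0, "dz": -0.0129, "wx": 0, "wy": 0, "wz": 0},
    {"dx": 0.0383, "dy": 0, "dz": -0.0321, "wx": 0, "wy": 0, "wz": 0},
    {"dx": 0.0766, "dy": 0, "dz": -0.0643, "wx": 0, "wy": 0, "wz": 0},
    {"dx": 0.115, "dy": 0, "dz": -0.0964, "wx": 0, "wy": 0, "wz": 0},
    {"dx": 0.115, "dy": 0, "dz": -0.0964, "wx": 0, "wy": 0, "wz": 0},
    {"dx": 0.115, "dy": 0, "dz": -0.0964, "wx": 0, "wy": 0, "wz": 0}
  ],
  "gripper": 0.4
}}

```text
time_s: 15.9
tcp_pos: [0.5798, 0.1571, 0.2048]
ee_rot: [[0.001, -1.0, 0.005], [-0.646, -0.005, -0.763], [0.763, -0.003, -0.646]]
wrist_force: [-0.7, -0.5, -3.1]
gripper_width: 0.731
```

```bash
python3 - <<'E'
from h import *
s=st()
im=cams.capture('side')[:,:,::-1];cv2.imwrite('pics/s12.png',cv2.resize(im[100:340,190:430],None,fx=2.5,fy=2.5,interpolation=cv2.INTER_CUBIC))
E
```

```text
t 15.9 tcp [0.5798 0.1571 0.2048] j [ 45.2  34.2  -8.9  32.9 -87.2 -58.9] F [-0.7 -0.5 -3.1] M [ 2.08  0.2  -0.05] g 0.731
```

View pics/s12.png

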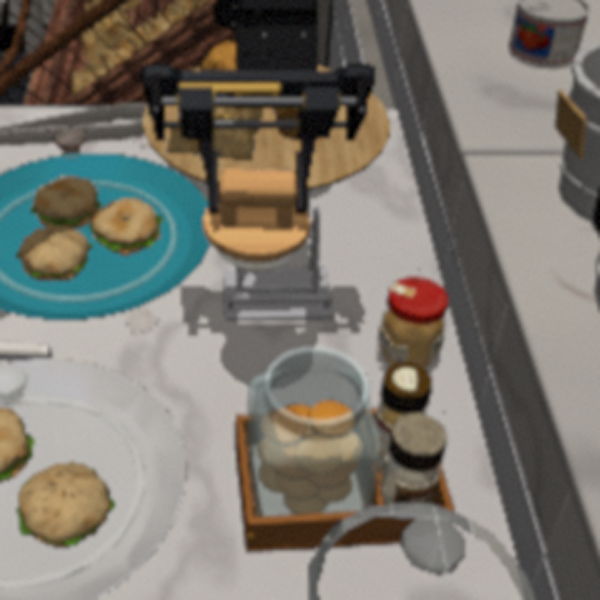

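```bash
python3 - <<'E'
from h import *
im=cv2.imread('pics/w9.png');cv2.imwrite('pics/w9z.png',cv2.resize(im[250:375,150:350],None,fx=4,fy=4,interpolation=cv2.INTER_CUBIC))
s={'tcp_pos':np.array([.5798,.1703,.1462]),'ee_rot':down(180.3)}
for uv,z in [((188,269),.006),((302,268),.006)]: print(watz(uv,z,s))
G=np.array([.610,.2527,.0637]);Rf=lean(-20)
up=np.array([0,np.sin(np.radians(20)),np.cos(np.radians(20))])
tcp=lambda g:g+.0187*Rf[:,2]
goal(tcp(G+.10*up+[0,-.006,0]),Rf); goal(tcp(G+.10*up+[0,-.006,0])+[0,-.03,.03],Rf)
E
```

```text
[0.66085487 0.24120139 0.006     ]
[0.55609906 0.23962566 0.006     ]
delta [-0.1323 -0.0314 -0.0592] rot [-6.000e-02 -6.992e+01  2.800e-01] rows>= 2.966804522757861 8.139279128234195
delta [-0.0901 -0.0312 -0.0556] rot [-6.000e-02 -6.992e+01  2.800e-01] rows>= 2.2070477797424797 8.139279128234195
```

View pics/w9z.png

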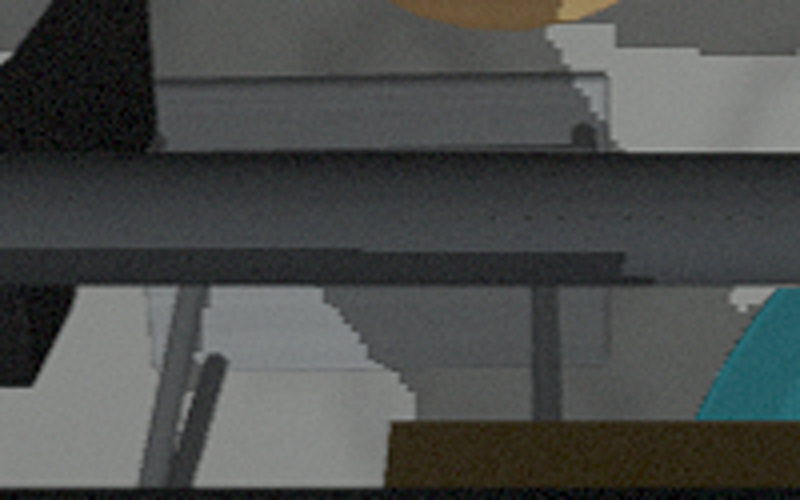

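```bash
python3 - <<'E'
from h import *
s={'tcp_pos':np.array([.5798,.1703,.1462]),'ee_rot':down(180.3)}
for uv,z in [((188,336),.006),((302,336),.006),((245,268.8),.006),((245,342.5),.006)]: print(watz(uv,z,s))
E
```

```text
[0.66537173 0.3128909  0.006     ]
[0.55423941 0.3122911  0.006     ]
[0.60846127 0.24071561 0.006     ]
[0.60994553 0.32000949 0.006     ]
```

{"name": "drive_tool", "arguments": {
  "deltas": [
    {"dx": -0.01, "dy": -0.004, "dz": -0.01, "wx": 0, "wy": -8, "wz": 0},
    {"dx": -0.02, "dy": -0.008, "dz": -0.02, "wx": 0, "wy": -16, "wz": 0},
    {"dx": -0.03, "dy": -0.012, "dz": -0.03, "wx": 0, "wy": -24, "wz": 0},
    {"dx": -0.04, "dy": -0.016, "dz": -0.04, "wx": 0, "wy": -32, "wz": 0},
    {"dx": -0.05, "dy": -0.02, "dz": -0.05, "wx": 0, "wy": -40, "wz": 0},
    {"dx": -0.06, "dy": -0.024, "dz": -0.055, "wx": 0, "wy": -48, "wz": 0},
    {"dx": -0.07, "dy": -0.028, "dz": -0.055, "wx": 0, "wy": -56, "wz": 0},
    {"dx": -0.08, "dy": -0.031, "dz": -0.055, "wx": 0, "wy": -64, "wz": 0.2},
    {"dx": -0.0895, "dy": -0.031, "dz": -0.055, "wx": 0, "wy": -70, "wz": 0.3},
    {"dx": -0.0895, "dy": -0.031, "dz": -0.055, "wx": 0, "wy": -70, "wz": 0.3},
    {"dx": -0.11, "dy": -0.031, "dz": -0.057, "wx": 0, "wy": -70, "wz": 0.3},
    {"dx": -0.1317, "dy": -0.031, "dz": -0.0584, "wx": 0, "wy": -70, "wz": 0.3},
    {"dx": -0.1317, "dy": -0.031, "dz": -0.0584, "wx": 0, "wy": -70, "wz": 0.3},
    {"dx": -0.1317, "dy": -0.031, "dz": -0.0584, "wx": 0, "wy": -70, "wz": 0.3}
  ]
}}

```text
time_s: 17.35
tcp_pos: [0.6092, 0.2866, 0.1383]
ee_rot: [[0.002, -1.0, -0.002], [-0.941, -0.003, 0.339], [-0.339, 0.001, -0.941]]
wrist_force: [0.5, 0.1, -1.7]
gripper_width: 0.731
```

```bash
python3 - <<'E'
from h import *
s=st();print(np.round(s['ee_rot'],3))
im=cams.capture('side')[:,:,::-1];cv2.imwrite('pics/s13.png',cv2.resize(im[100:340,190:430],None,fx=2.5,fy=2.5,interpolation=cv2.INTER_CUBIC))
im=cams.capture('top')[:,:,::-1];cv2.imwrite('pics/t13.png',cv2.resize(im[130:270,170:370],None,fx=4,fy=4,interpolation=cv2.INTER_CUBIC))
G=np.array([.610,.2517,.0637]);Rf=lean(-20)
up=np.array([0,np.sin(np.radians(20)),np.cos(np.radians(20))])
tcp=lambda g:g+.0187*Rf[:,2]
goal(tcp(G+.006*up+[0,-.005,0]),Rf);goal(tcp(G+.0*up+[0,0,0]),Rf)
E
```

```text
t 17.35 tcp [0.6092 0.2866 0.1383] j [ 30.3  27.8   2.1 -20.7 -56.  -19.7] F [ 0.5  0.1 -1.7] M [-0.94  0.13 -0.05] g 0.731
[[ 0.002 -1.    -0.002]
 [-0.941 -0.003  0.339]
 [-0.339  0.001 -0.941]]
delta [0.0594 0.0004 0.0722] rot [-0.05 -0.08  0.12] rows>= 1.870126639588708 0.018169577852620116
delta [0.0586 0.0004 0.0785] rot [-0.05 -0.08  0.12] rows>= 1.958884431851196 0.018169577852620116
```

View pics/s13.png

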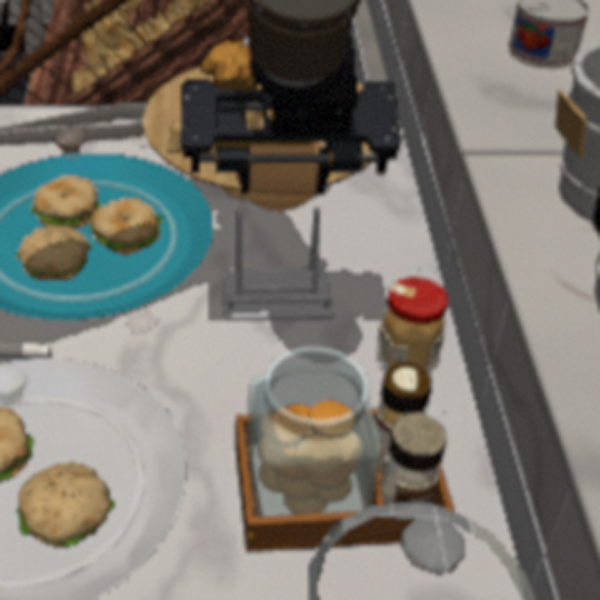

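View pics/t13.png

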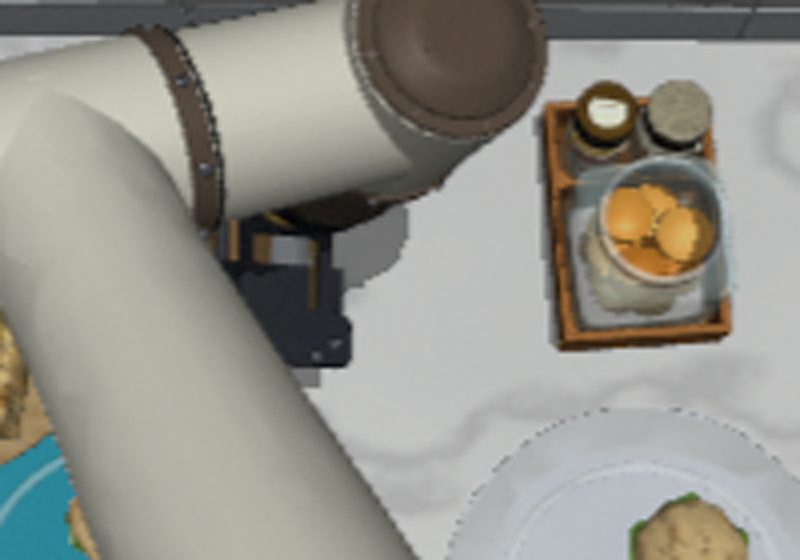

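{"name": "drive_tool", "arguments": {
  "deltas": [
    {"dx": 0.01, "dy": 0, "dz": 0.012, "wx": 0, "wy": 0, "wz": 0},
    {"dx": 0.02, "dy": 0, "dz": 0.024, "wx": 0, "wy": 0, "wz": 0},
    {"dx": 0.03, "dy": 0, "dz": 0.036, "wx": 0, "wy": 0, "wz": 0},
    {"dx": 0.04, "dy": 0, "dz": 0.049, "wx": 0, "wy": 0, "wz": 0},
    {"dx": 0.04, "dy": 0, "dz": 0.049, "wx": 0, "wy": 0, "wz": 0}
  ]
}}

```text
time_s: 17.95
tcp_pos: [0.6083, 0.2637, 0.0758]
ee_rot: [[-0.003, -1.0, -0.005], [-0.941, 0.001, 0.339], [-0.339, 0.005, -0.941]]
wrist_force: [-0.5, 0.1, -2.0]
gripper_width: 0.731
```

```bash
python3 - <<'E'
from h import *
s=st()
im=cams.capture('side')[:,:,::-1];cv2.imwrite('pics/s14.png',cv2.resize(im[130:270,220:400],None,fx=4,fy=4,interpolation=cv2.INTER_CUBIC))
im=cams.capture('wrist')[:,:,::-1];cv2.imwrite('pics/w14.png',im)
G=np.array([.610,.2517,.0637]);Rf=lean(-20)
up=np.array([0,np.sin(np.radians(20)),np.cos(np.radians(20))])
tcp=lambda g:g+.0187*Rf[:,2]
goal(tcp(G+.006*up+[0,-.005,0]),Rf);goal(tcp(G+.0*up+[0,0,0]),Rf)
E
```

```text
t 17.95 tcp [0.6083 0.2637 0.0758] j [ 28.2  31.1  -1.6 -23.1 -50.3 -14.5] F [-0.5  0.1 -2. ] M [-1.    0.16 -0.  ] g 0.731
delta [0.0187 0.0003 0.0222] rot [-0.02 -0.05  0.01] rows>= 0.5810174000826279 0.005978578582109442
delta [0.0179 0.0003 0.0285] rot [-0.02 -0.05  0.01] rows>= 0.6731443765436529 0.005978578582109442
```

View pics/s14.png

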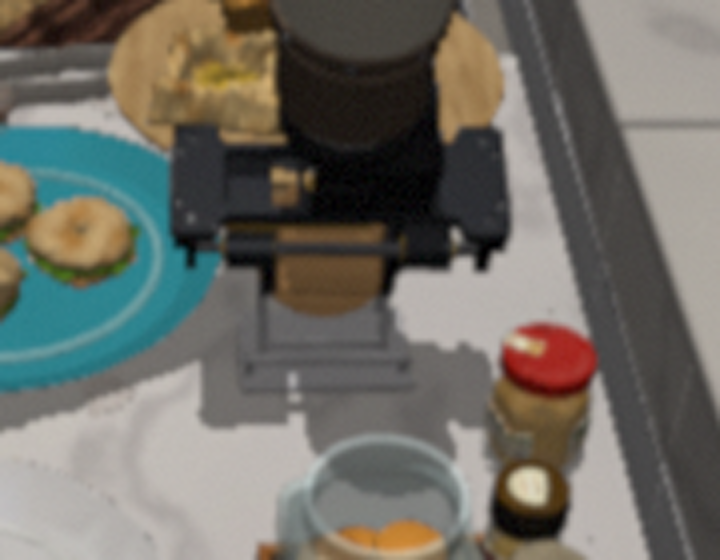

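View pics/w14.png

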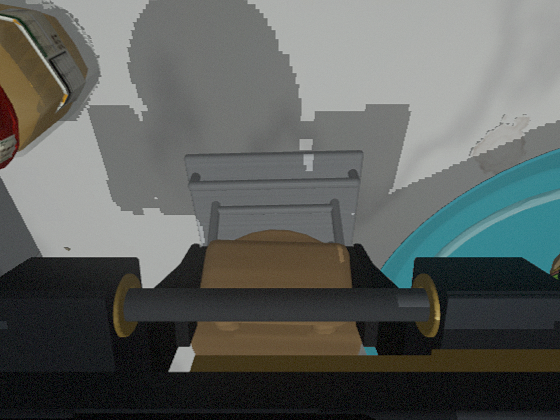

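{"name": "drive_tool", "arguments": {
  "deltas": [
    {"dx": 0.006, "dy": 0, "dz": 0.007, "wx": 0, "wy": 0, "wz": 0},
    {"dx": 0.012, "dy": 0, "dz": 0.014, "wx": 0, "wy": 0, "wz": 0},
    {"dx": 0.0187, "dy": 0, "dz": 0.0222, "wx": 0, "wy": 0, "wz": 0},
    {"dx": 0.0187, "dy": 0, "dz": 0.0222, "wx": 0, "wy": 0, "wz": 0},
    {"dx": 0.0187, "dy": 0, "dz": 0.0222, "wx": 0, "wy": 0, "wz": 0}
  ]
}}

```text
time_s: 18.55
tcp_pos: [0.6102, 0.2554, 0.0521]
ee_rot: [[0.001, -1.0, 0.0], [-0.94, -0.0, 0.342], [-0.342, -0.001, -0.94]]
wrist_force: [-0.4, -0.1, -1.2]
gripper_width: 0.733
```

```bash
python3 - <<'E'
from h import *
s=st()
im=cams.capture('side')[:,:,::-1];cv2.imwrite('pics/s15.png',cv2.resize(im[130:270,220:400],None,fx=4,fy=4,interpolation=cv2.INTER_CUBIC))
im=cams.capture('wrist')[:,:,::-1];cv2.imwrite('pics/w15.png',im)
E
```

```text
t 18.55 tcp [0.6102 0.2554 0.0521] j [ 27.3  32.6  -2.6 -24.1 -47.9 -12. ] F [-0.4 -0.1 -1.2] M [-0.85  0.02 -0.03] g 0.733
```

View pics/s15.png

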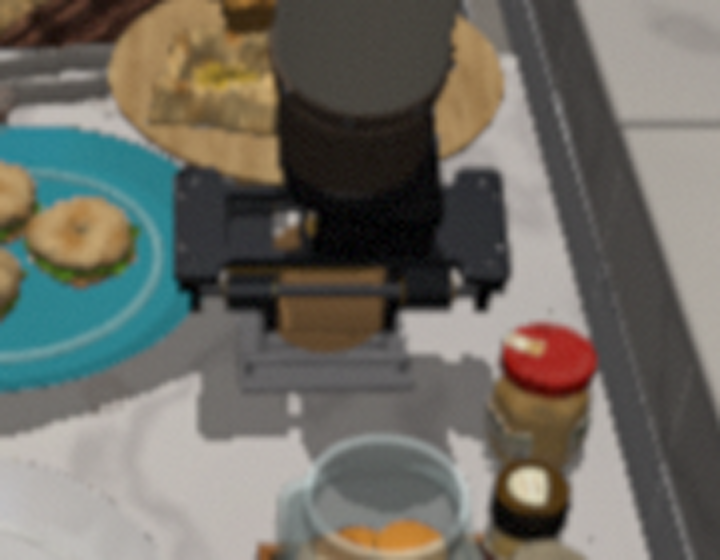

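View pics/w15.png

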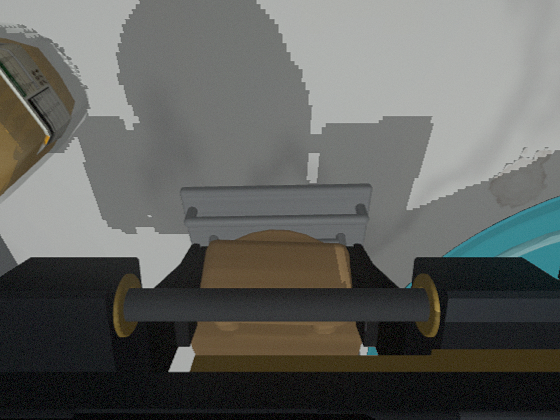

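{"name": "drive_tool", "arguments": {
  "deltas": [
    {"dx": 0.002, "dy": 0, "dz": 0.0025, "wx": 0, "wy": 0, "wz": 0},
    {"dx": 0.0035, "dy": 0, "dz": 0.0043, "wx": 0, "wy": 0, "wz": 0},
    {"dx": 0.0035, "dy": 0, "dz": 0.0043, "wx": 0, "wy": 0, "wz": 0}
  ]
}}

```text
time_s: 18.95
tcp_pos: [0.61, 0.2537, 0.047]
ee_rot: [[0.001, -1.0, 0.0], [-0.94, -0.0, 0.342], [-0.342, -0.001, -0.94]]
wrist_force: [-0.8, 0.2, -2.4]
gripper_width: 0.736
```

{"name": "drive_tool", "arguments": {
  "deltas": [
    {"dx": -0.0015, "dy": 0, "dz": 0.001, "wx": 0, "wy": 0, "wz": 0},
    {"dx": -0.003, "dy": 0, "dz": 0.0015, "wx": 0, "wy": 0, "wz": 0},
    {"dx": -0.0045, "dy": 0, "dz": 0.002, "wx": 0, "wy": 0, "wz": 0},
    {"dx": -0.0045, "dy": 0, "dz": 0.002, "wx": 0, "wy": 0, "wz": 0}
  ]
}}

```text
time_s: 19.35
tcp_pos: [0.6104, 0.2588, 0.0471]
ee_rot: [[0.002, -1.0, 0.001], [-0.94, -0.001, 0.342], [-0.342, -0.002, -0.94]]
wrist_force: [0.8, -1.1, -2.1]
gripper_width: 0.731
```

{"name": "drive_tool", "arguments": {
  "deltas": [
    {"dx": 0.0005, "dy": 0, "dz": 0.0014, "wx": 0, "wy": 0, "wz": 0},
    {"dx": 0.001, "dy": 0, "dz": 0.0028, "wx": 0, "wy": 0, "wz": 0},
    {"dx": 0.001, "dy": 0, "dz": 0.0028, "wx": 0, "wy": 0, "wz": 0}
  ]
}}

```text
time_s: 19.65
tcp_pos: [0.6106, 0.2583, 0.0452]
ee_rot: [[0.002, -1.0, 0.002], [-0.94, -0.001, 0.342], [-0.342, -0.002, -0.94]]
wrist_force: [-1.4, -3.9, 4.5]
gripper_width: 0.735
```

```bash
python3 - <<'E'
from h import *
s=st()
im=cams.capture('wrist')[:,:,::-1];cv2.imwrite('pics/w16.png',im)
E
```

```text
t 19.65 tcp [0.6106 0.2583 0.0452] j [ 27.5  33.1  -2.7 -24.4 -47.2 -11.8] F [-1.4 -3.9  4.5] M [-1.29  0.65  0.34] g 0.735
```

View pics/w16.png

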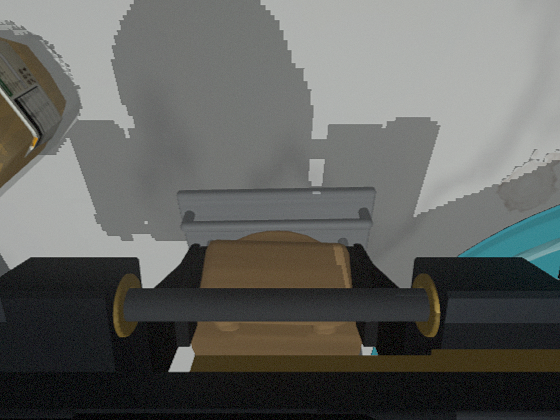

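{"name": "drive_tool", "arguments": {
  "deltas": [
    {"dx": 0, "dy": 0, "dz": 0, "wx": 0, "wy": 0, "wz": 0},
    {"dx": 0, "dy": 0, "dz": 0, "wx": 0, "wy": 0, "wz": 0},
    {"dx": 0, "dy": 0, "dz": 0, "wx": 0, "wy": 0, "wz": 0},
    {"dx": 0, "dy": 0, "dz": 0, "wx": 0, "wy": 0, "wz": 0},
    {"dx": 0, "dy": 0, "dz": 0, "wx": 0, "wy": 0, "wz": 0}
  ],
  "gripper": 1
}}

```text
time_s: 20.2
tcp_pos: [0.6102, 0.259, 0.0438]
ee_rot: [[0.001, -1.0, 0.001], [-0.94, -0.001, 0.342], [-0.342, -0.001, -0.94]]
wrist_force: [-0.1, 0.2, 0.3]
gripper_width: 0.988
```

{"name": "drive_tool", "arguments": {
  "deltas": [
    {"dx": 0, "dy": 0, "dz": -0.01, "wx": 0, "wy": 0, "wz": 0},
    {"dx": 0, "dy": 0, "dz": -0.03, "wx": 0, "wy": 0, "wz": 0},
    {"dx": 0, "dy": 0, "dz": -0.06, "wx": 0, "wy": 0, "wz": 0},
    {"dx": 0, "dy": 0, "dz": -0.1, "wx": 0, "wy": 0, "wz": 0},
    {"dx": 0, "dy": 0, "dz": -0.14, "wx": 0, "wy": 0, "wz": 0},
    {"dx": 0, "dy": 0, "dz": -0.18, "wx": 0, "wy": 0, "wz": 0},
    {"dx": 0, "dy": 0, "dz": -0.18, "wx": 0, "wy": 0, "wz": 0},
    {"dx": 0, "dy": 0, "dz": -0.18, "wx": 0, "wy": 0, "wz": 0}
  ]
}}

```text
time_s: 21.0
tcp_pos: [0.6105, 0.1969, 0.2153]
ee_rot: [[0.001, -1.0, 0.004], [-0.939, 0.0, 0.344], [-0.344, -0.005, -0.939]]
wrist_force: [-1.0, -0.4, -0.5]
gripper_width: 0.999
```

```bash
python3 - <<'E'
from h import *
s=st()
im=cams.capture('side')[:,:,::-1];cv2.imwrite('pics/s17.png',cv2.resize(im[130:330,210:410],None,fx=3,fy=3,interpolation=cv2.INTER_CUBIC))
im=cams.capture('wrist')[:,:,::-1];cv2.imwrite('pics/w17.png',im)
E
```

```text
t 21.0 tcp [0.6105 0.1969 0.2153] j [ 22.6  22.1   4.4 -20.3 -65.5 -15.2] F [-1.  -0.4 -0.5] M [-0.74  0.15  0.03] g 0.999
```

View pics/s17.png

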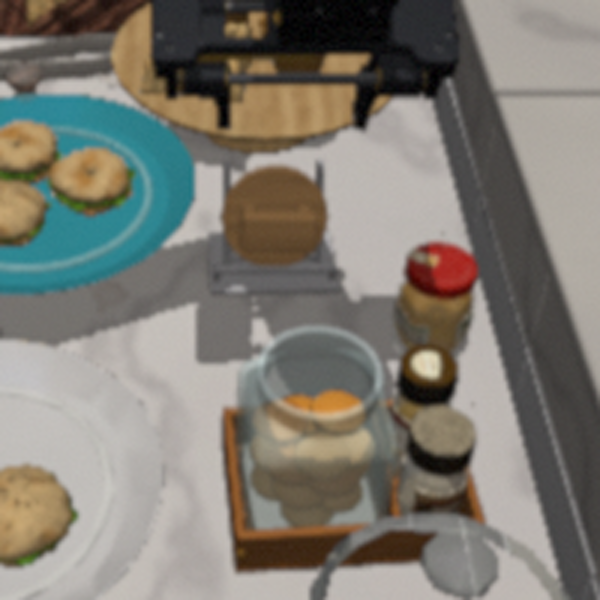

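View pics/w17.png

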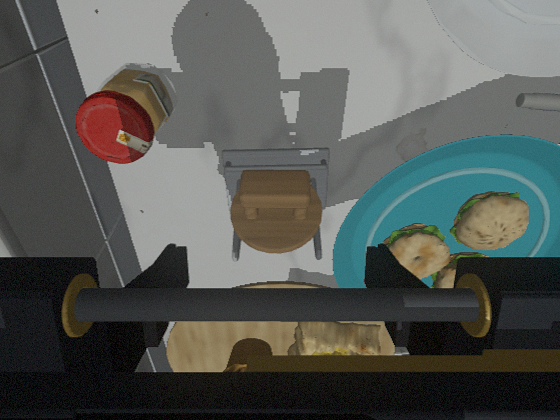

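```bash
python3 - <<'E'
from h import *
s=st()
print(proj('side',[.610,.2818,.0527]),wproj([.610,.2818,.0527],s))
a=cv2.imread('pics/s17.png').astype(int);im=cams.capture('side')[:,:,::-1]
b=cv2.resize(im[130:330,210:410],None,fx=3,fy=3,interpolation=cv2.INTER_CUBIC).astype(int)
print('diff lid area',np.abs(a-b)[160:270,210:340].mean())
ticket.finish_job()
E
```

```text
t 21.1 tcp [0.6094 0.1971 0.2124] j [ 22.7  22.3   4.3 -20.3 -65.5 -15.2] F [ 0.1  0.5 -0.1] M [-0.71  0.16  0.01] g 0.998
[[301.01757992 201.84710896]] [[275.77413007 209.13690956]]
diff lid area 1.0160839160839161
the job is handed in; nothing more can be done
```

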